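# Trace round a hinge leaf with a pencil

## Robot

A 6-joint arm with a two-finger parallel gripper is mounted at the origin on the work surface. World frame = base frame: x ahead of the robot, y to its left, z up, the work surface at z = 0. Lengths are in mm, angles in rad, forces in N, time in s.
With the tool pointing down it reaches from about 425 to 950 mm from the base axis. Payload 14.7 kg.
Tool frame: the origin (TCP) lies midway between the tips of the shut fingers; the grasp point (between the pads) lies 19 mm behind it; z points along the fingers, y is the direction in which the jaws open and shut (so a half turn about z gives the same grasp; the last joint's range is limited). The gripper opens to 85 mm and grips with 20 to 120 N. Pads are 22 mm wide; open, the fingers measure 114 mm over their backs; the gripper's body (76 mm by 85 mm) begins 54 mm behind the grasp point. The pads swing forward as they close: fully open they stand 13 mm farther back than shut.
Start: joints at [-1.226, 0.48, 1.596, -0, 1.065, -0.047], TCP at [248.219, -600.732, 231.297] pointing down, gripper open.
Joint ranges: [-2.75, 2.75], [-0.82, 2.05], [0.23, 2.67], [-1.56, 4.7], [0.09, 2.69], [-2.92, 2.92]. Speed limits (rad/s): [1.89, 1.89, 2.39, 3.01, 3.01, 3.01].

## Interface

Orientations are given as a unit quaternion [w, x, y, z].
In Python, from cell import r gives the robot as it stands.
- The arm moves only by the shell command python3 -m pendant 'ROWS' [FORCE]. ROWS is JSON, one flat list of numbers, 5 for each row, row after row: the closure, from 0 (fully open) to 1 (shut), then the shift along the tool's x, y, z in units of 25 mm (1.0 is 25 mm), then the turn about the tool's z in units of 5 degrees (1.0 is 5 degrees). In form: [gripper, dx, dy, dz, spin, gripper, dx, dy, dz, spin, ...]. A call has 1 to 10 rows; each row shifts and turns the commanded pose from where the row before left it, along the tool's axes as they then stand; what a row does not reach is not made up. A row lasts 1/12 s, in which the tool goes at most 41.7 mm and 7.16 degrees, less where a joint would pass 70% of its speed; a pose out of reach is approached as far as the arm can. A call is refused whole if a number of a shift passes 1 or a number of a turn 1, either way. A call with a gripper value outside its range is refused whole. The fingers move at their own pace and stop on an object; FORCE is the grip in N (left out, the last holds). Time passes only in rows, so rows that do not move let the fingers close. It gives the time, the measured TCP pose, the force and the opening at its end, in the units of the state.
- r.observe(): the state, without advancing time (a new reading comes with each control period).
- r.grab_frame(name): name is "scene" or "top" or "wrist"; returns a dict with "img" (400x640x3 uint8, red, green, blue), "fx", "fy", "cx", "cy" (pixels), "D" ([k1, k2, p1, p2, k3] as OpenCV has them; the pictures are not rectified), "world_from_camera" (4x4, takes a point from camera to world coordinates). Camera axes: x right, y down, z forward; pixel columns grow to the right and rows downward; lengths in mm; the calibration is good to about 2 mm. A picture is of the moment at which its call begins. There is no depth.
- r.hand_in(): hands the job in, once; it reports no verdict.
Trained networks look in a picture, given as the dict that the camera call returned (one of the last four; its "shot" number tells which), for a name from the list of things; names that differ only in an ending like _2 or _b are one class to them, and where a whole thing is asked for, a point or a joint stands for the part that bears it (a point fixed in the world has none). Each returns a list of dicts, best first, with "conf" (0 to 1); they miss things now and then, are a little off and sometimes report something else, mostly with a low value. They report only what shows in the picture. A call takes as long as a camera call. They do not tell look-alikes from the thing itself.
- r.boxes_of(thing, picture): "centre" ([x, y, z] in mm, in world coordinates, good to about 4 mm: the middle of the surface that is visible of it).
- r.place_of(thing, picture): "centre" ([x, y, z] in mm, in world coordinates, good to about 4 mm: a listed point, or the origin of a listed thing).
The state is a dict: "t": time; "joint_positions": joint angles; "qvel": joint speeds; "effort": joint torques, N m; "eef_pos": TCP position; "ee_rot": TCP orientation; "contact_force": force on the tool from outside, world axes, zero at the start; "ft_torque": the same for the moment, N m; "finger_gap": finger opening in mm.
Only numpy, scipy, OpenCV 4.12 (cv2) and the standard library are available. Lean on these libraries where they do the work, as an engineer would, in place of code of your own. Each camera call takes 0.05 s, during which the arm holds its last target.

## Task

Mark out the recess for the hinge: take the red pencil out of its hole in the wooden tool block and trace lightly and slowly round the three free sides of the hinge leaf on the pine board, with the lead kept close against the steel. Begin beside the knuckle at the robot's left-hand end of the leaf, go out along that end, along the long far edge and back in along the right-hand end to the knuckle. Make no stray marks on the wood, do not shift the board or disturb the other things, and stand the pencil back in its hole when the line is done.

Things in the scene. Friction and masses are not known exactly. Their poses are not given: they have to be found in the camera images.
- pencil: deep-hole carpenter's pencil, 160 mm long, about 55 g, standing point down in the tool block, leaning up to a few degrees. Origin: point of the unpressed lead; z along the pencil, point to top. From the point up: black lead 3 mm thick, 10 mm of it showing; steel nose 6.4 mm thick to 36 mm; taper to 46 mm; red barrel; black button from 148 to 160 mm. More than about 15 N on it breaks the lead.
- pencil_barrel (a point): point on the pencil's axis 105 mm above the lead's point, in the upper half of the red round barrel (15 mm in diameter, from 46 to 148 mm above the point): the place to grip. z axis along the pencil, point to top.
- pencil_lead (a joint): how far the sprung lead is pushed up into the pencil's nose, 0 to 0.004 m. It pushes back with about 0.5 N at first touch and 2 N when fully in. Pressed about 2 mm in it draws well and evens out small errors of height. It draws cleanly up to about 60 mm/s; much faster, the line skips.
- board: pine frame board lying flat, 380 mm long (its y axis), 120 mm wide (x), 34 mm thick, about 1.5 kg with the hinge; loose, on a 3 mm black rubber mat. Origin: centre of its underside. Half of a steel loose-pin hinge is screwed to its top, at the middle of the long edge nearer to the robot (x = -60 mm); the rest of the top is clear wood.
- leaf (a point): centre of the hinge leaf, at the level of the board's top (underside of the leaf). Axes as the board's: x away from the robot, from the knuckle to the leaf's far long edge; y to the robot's left; z up. The leaf is a square-cornered steel plate 4 mm thick, x from -24 to +24 mm, y from -63.5 to +63.5 mm. Its three free sides are y = +63.5, x = +24 and y = -63.5 mm.
- knuckle (a point): centre of the hinge's knuckle: three short tubes 14 mm in diameter in line along y, 127 mm overall, just outside the board's near edge, rising 12 mm above the wood. The leaf's knuckle side is flush with that edge of the board.
- tool_block: wooden tool block, 150 mm (x) by 70 mm (y) by 70 mm high, fixed to the bench, on the robot's left or right. Origin: centre of its underside. The pencil's hole is near its +x end; four drill shanks 6 to 10 mm thick stand 17 mm above the top on the other half (x from -65 to -7 mm).
- block_hole (a point): centre of the mouth of the pencil's hole, on the top of the tool block: a round upright blind hole 18 mm in diameter, with a 4 mm chamfer at the mouth, 60 mm deep. Axes as the block's.
- screw_box: blue open box of screws, 140 x 100 x 45 mm, on the other side of the board from the tool block; a bystander. Origin: centre of its underside.
- tape_measure: yellow and black tape measure, 76 x 44 x 72 mm, beyond the board; a bystander. Origin: centre of its underside.
- chisel: wood chisel lying beside the board, 260 mm long, wooden handle; a bystander. Origin: on the bench, where handle meets blade; x along the blade.
- other_leaf: the loose other half of the hinge, a steel plate 48 x 127 x 4 mm with two knuckles, lying beside the board; a bystander. Origin: underside, centre of the plate.
Not all that is in view belongs to the job. Leave any yellow look-alike of the tool_block alone.

How it is judged:
By the outcome, as a careful person would: the job done as asked, in the order asked, and still so for the second after the job is handed in, with the robot touching nothing.
It also fails if it takes over 67 s, if anything falls off the work surface, if the arm or the gripper's body presses on something with over 40 N, if the wrist force passes 120 N, or if a joint passes its speed limit or range.

## Working session

There is one attempt and no reset: what is moved stays moved. The work goes in short steps, Python scripts to look and compute and a shell command to move; the robot and the scene stay as the last step left them, time stands still between calls to the robot, and variables do not carry over. Pictures are saved under pics/ and viewed, and the job is handed in when it is done.

```bash
ls; mkdir -p pics; python3 - <<'E'
from cell import r
import cv2,numpy as np
s=r.observe(); print(s)
for n in ["scene","top","wrist"]:
    f=r.grab_frame(n); cv2.imwrite(f"pics/{n}0.png",f["img"][:,:,::-1]); print(n,f["fx"],f["fy"],f["cx"],f["cy"],f["D"]); print(np.round(f["world_from_camera"],3).tolist())
    import pickle; pickle.dump(f,open(f"{n}0.pkl","wb"))
    for t in ["pencil","pencil_barrel","board","leaf","knuckle","tool_block","block_hole"]:
        if n!="wrist" : pass
E
```

```text
pics
{'t': 0.0, 'joint_positions': array([-1.22558287e+00,  4.80840835e-01,  1.59686162e+00, -9.10105263e-06,
        1.06508442e+00, -4.65844648e-02]), 'qvel': array([-1.21702927e-03, -9.59198064e-04, -1.54973896e-04, -4.00714958e-05,
        1.19169315e-04,  5.43963277e-05]), 'effort': array([-8.05955242e-04, -9.50659275e+01, -4.30192029e+01, -3.63438667e-04,
        1.21094796e-02,  2.06459174e-05]), 'eef_pos': array([ 248.09294632, -600.35667786,  230.67111077]), 'ee_rot': array([-5.89873836e-04,  9.80872481e-01,  1.94650508e-01, -9.27615528e-05]), 'contact_force': array([-0.66291098, -0.52962972, -0.33120689]), 'ft_torque': array([0.03789897, 0.01669721, 0.00012745]), 'finger_gap': 85.45991646617296}
scene 407.2593532394987 407.2593532394987 319.03379303026674 199.89851426704496 [-0.01764596  0.          0.          0.          0.        ]
[[-0.136, 0.657, -0.742, 1510.927], [0.991, 0.077, -0.114, 54.024], [-0.017, -0.75, -0.661, 930.064], [0.0, 0.0, 0.0, 1.0]]
top 370.6688374649504 370.6688374649504 315.4345002043211 203.41005402867515 [-0.00439672  0.          0.          0.          0.        ]
[[-0.016, -0.999, 0.046, 504.227], [-1.0, 0.015, -0.01, -80.096], [0.009, -0.046, -0.999, 1150.257], [0.0, 0.0, 0.0, 1.0]]
wrist 299.2723698143154 299.2723698143154 319.59990512868967 196.90104861592877 [-0.02868257  0.          0.          0.          0.        ]
[[0.382, -0.885, -0.268, 316.355], [-0.924, -0.366, -0.109, -571.621], [-0.001, 0.289, -0.957, 373.037], [0.0, 0.0, 0.0, 1.0]]
```

View pics/scene0.png

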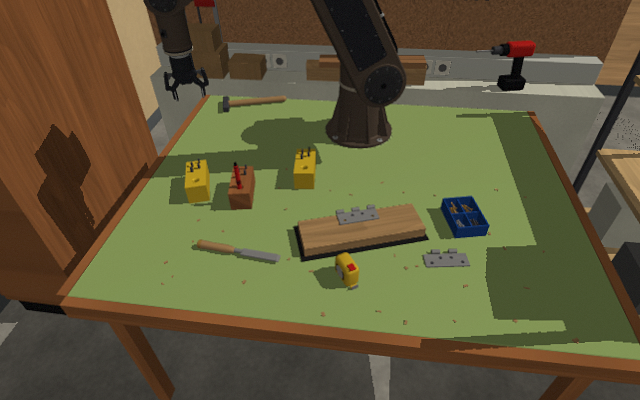

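View pics/top0.png

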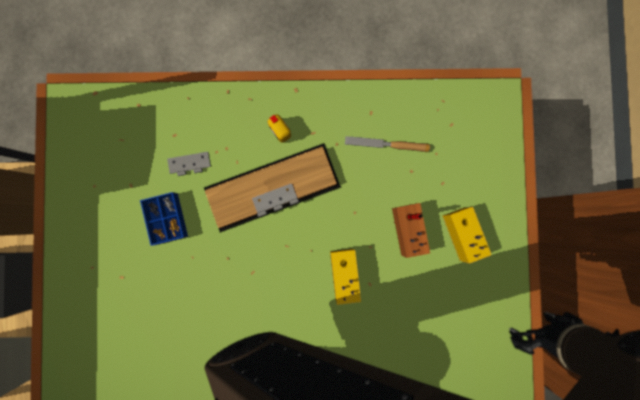

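View pics/wrist0.png

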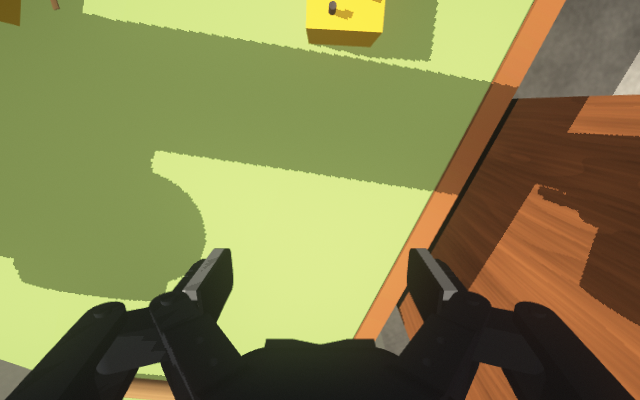

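```bash
cat > look.py <<'E'
from cell import r
import sys
for n in ["top","scene"]:
    f=r.grab_frame(n)
    for t in ["pencil","pencil_barrel","board","leaf","knuckle","tool_block","block_hole"]:
        print(n,t,[(round(d["conf"],2),[round(float(c),1) for c in d["centre"]]) for d in r.place_of(t,f)[:3]])
print(r.observe()["t"])
E
python3 look.py
```

```text
top pencil []
top pencil_barrel [(0.47, [513.2, -368.0, 114.9])]
top board [(0.64, [611.5, 41.6, 0.1])]
top leaf [(0.69, [571.9, 28.0, 39.4])]
top knuckle [(0.92, [545.2, 24.7, 42.1])]
top tool_block [(0.79, [461.8, -540.3, -4.1]), (0.79, [339.2, -175.6, 1.3]), (0.72, [473.1, -369.2, 1.0])]
top block_hole [(0.77, [510.4, -369.7, 69.6]), (0.62, [379.3, -166.7, 69.3]), (0.6, [493.8, -525.3, 70.3])]
scene pencil []
scene pencil_barrel [(0.45, [516.1, -362.4, 113.8])]
scene board [(0.8, [610.2, 45.8, -1.2])]
scene leaf [(0.96, [578.0, 36.2, 33.9]), (0.46, [515.2, -365.1, 111.7])]
scene knuckle [(0.87, [547.5, 22.9, 38.4])]
scene tool_block [(0.88, [342.7, -170.9, 0.8]), (0.71, [471.5, -373.0, -0.1]), (0.58, [455.7, -545.2, 0.2])]
scene block_hole [(0.82, [513.4, -366.1, 69.7]), (0.73, [498.0, -527.6, 72.8]), (0.66, [381.9, -168.2, 69.9])]
0.95
```

Several things could be taken for the tool block or the pencil:
- **Wooden block with red pencil:** scene (242,187), top (410,230).
- **Yellow look-alike blocks:** scene (197,180) and (305,168).
- **Other red items:** tape button at scene (352,268), and the drill at (515,48) in the background.

I choose the wooden block with the red pencil at scene (237,175) and will check it in a crop.

```bash
python3 - <<'E'
import pickle,cv2,numpy as np
f=pickle.load(open("scene0.pkl","rb"))["img"][:,:,::-1]
a=cv2.resize(f[145:220,180:330],None,fx=5,fy=5,interpolation=cv2.INTER_CUBIC)
cv2.imwrite("pics/crop1.png",a)
f=pickle.load(open("top0.pkl","rb"))["img"][:,:,::-1]
a=cv2.resize(f[130:270,200:460],None,fx=3,fy=3,interpolation=cv2.INTER_CUBIC)
cv2.imwrite("pics/crop2.png",a)
E
```

```text
(no output)
```

View pics/crop1.png

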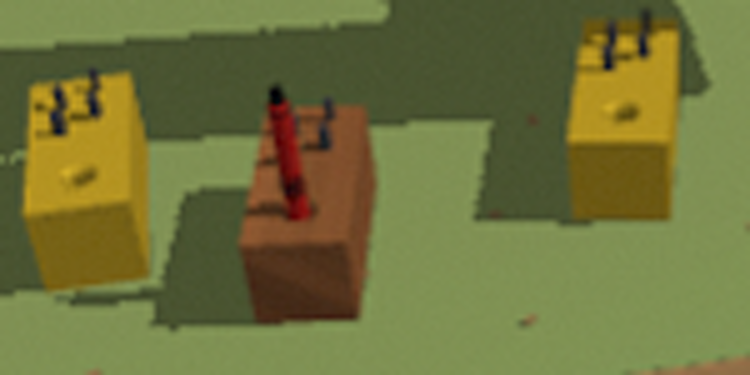

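View pics/crop2.png

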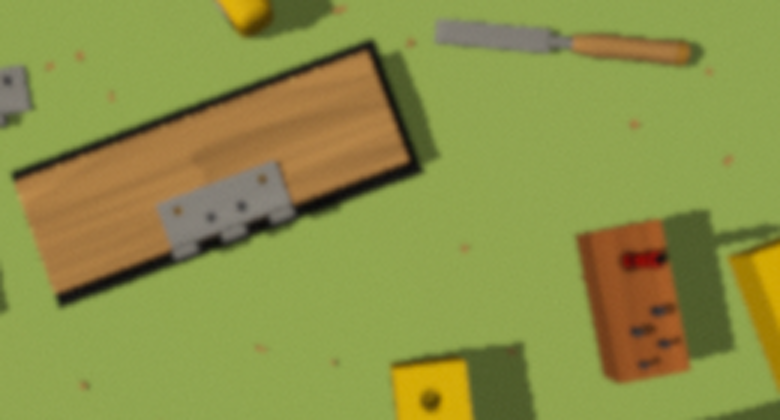

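The crop confirms it: the wooden-brown block holds the red pencil with a black button, mouth at about scene (240,188) and top at about (236,163), leaning toward -y. The yellow blocks only have empty holes. I'm moving over it.

```bash
python3 -m pendant '[0,0.5,-0.2,0,0, 0,0.95,-0.33,0,0, 0,0.95,-0.33,0,0, 0,0.95,-0.33,0,0, 0,0.95,-0.33,0,0, 0,0.95,-0.33,0,0, 0,0.95,-0.33,0,0, 0,0.95,-0.33,0,0, 0,0.95,-0.33,0,0, 0,0.95,-0.33,0,0]' 100
cat > h.py <<'E'
from cell import r
import cv2,numpy as np
from scipy.spatial.transform import Rotation as R
def proj(f,P):
    T=np.linalg.inv(f["world_from_camera"]); K=np.array([[f["fx"],0,f["cx"]],[0,f["fy"],f["cy"]],[0,0,1]])
    rv=cv2.Rodrigues(T[:3,:3])[0]
    return cv2.projectPoints(np.array(P,float).reshape(-1,1,3),rv,T[:3,3],K,np.array(f["D"],float))[0].reshape(-1,2)
def ray(f,uv):
    K=np.array([[f["fx"],0,f["cx"]],[0,f["fy"],f["cy"]],[0,0,1]])
    n=cv2.undistortPoints(np.array(uv,float).reshape(-1,1,2),K,np.array(f["D"],float)).reshape(-1,2)
    d=np.c_[n,np.ones(len(n))]@f["world_from_camera"][:3,:3].T
    return f["world_from_camera"][:3,3],d
def atz(f,uv,z):
    o,d=ray(f,uv); return o+d*((z-o[2])/d[:,2])[:,None]
def st():
    s=r.observe(); q=s["ee_rot"]; M=R.from_quat([q[1],q[2],q[3],q[0]]).as_matrix()
    return s,M
def tool(M,d): return np.round(M.T@np.array(d)/25,3)
def save(f,n,box=None,k=1):
    a=f["img"][:,:,::-1]
    if box: a=a[box[1]:box[3],box[0]:box[2]]
    if k!=1:a=cv2.resize(a,None,fx=k,fy=k,interpolation=cv2.INTER_CUBIC)
    cv2.imwrite("pics/"+n+".png",a)
E
python3 - <<'E'
from h import *
s,M=st(); print(s["t"],s["eef_pos"],M[:,:2].round(4).tolist())
f=r.grab_frame("wrist"); save(f,"w1")
print([(t,[(round(d["conf"],2),d["centre"]) for d in r.place_of(t,f)[:2]]) for t in ["pencil_barrel","block_hole","pencil"]])
E
```

```text
t: 1.78
eef_pos: [428.2, -439.5, 231.4]
ee_rot: [-0.0, 0.981, 0.195, 0.0]
contact_force: [0.5, -0.8, -0.4]
finger_gap: 85.2
1.7833 [ 428.19390574 -439.45366179  231.38448356] [[0.9242, 0.3819], [0.3819, -0.9242], [0.0002, -0.0001]]
[('pencil_barrel', [(0.91, [513.4, -367.8, 112.5])]), ('block_hole', [(0.92, [513.4, -362.2, 69.9]), (0.74, [382.0, -169.5, 69.8])]), ('pencil', [(0.69, [513.5, -367.4, 9.5])])]
```

View pics/w1.png

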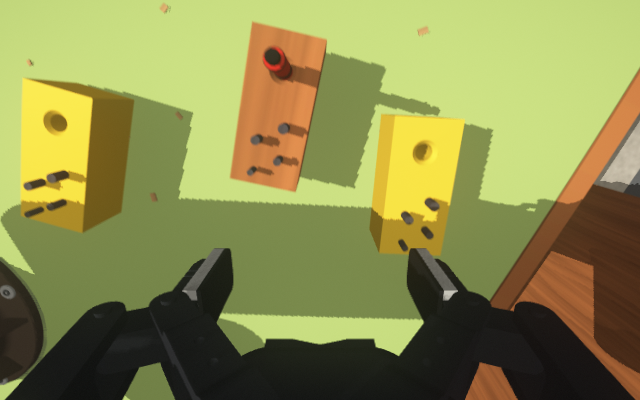

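```bash
python3 - <<'E'
from h import *
f=r.grab_frame("wrist"); save(f,"w1c",(230,10,350,110),6)
for z in (168,): print(atz(f,[[271,55],[272,54]],z).round(1))
# expected projection if upright from various
fs=r.grab_frame("scene"); save(fs,"s1c",(215,150,265,215),8)
for P in [(513,-366,70),(513,-366,168)]: print(proj(f,[P]),proj(fs,[P]))
E
```

```text
[[ 513.2 -370.7  168. ]
 [ 514.  -371.1  168. ]]
[[282.38340332  70.27054146]] [[239.49651207 187.12859596]]
[[263.84641157  52.172773  ]] [[234.98827135 163.33129491]]
```

View pics/w1c.png

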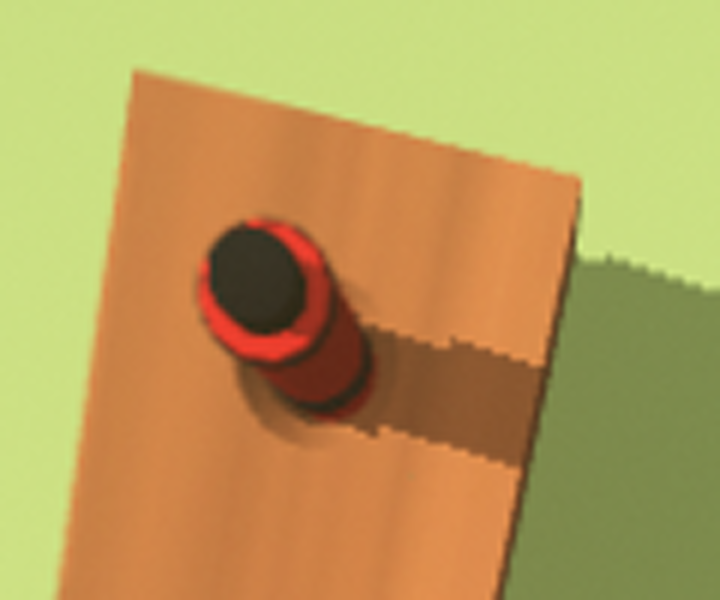

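View pics/s1c.png

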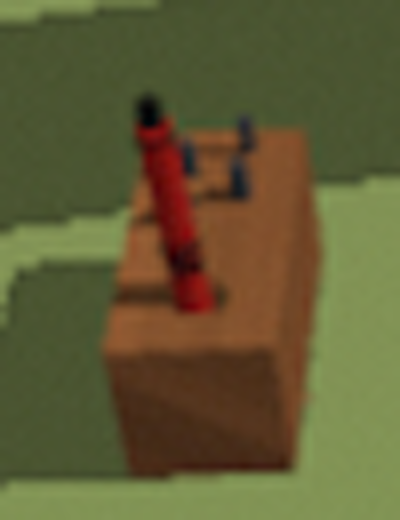

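```bash
python3 - <<'E'
from h import *
s,M=st()
f=r.grab_frame("wrist"); fs=r.grab_frame("scene")
print(atz(f,[[273,56.7]],170).round(1), atz(f,[[283.3,73],[281,71]],72).round(1))
print(atz(fs,[[233.6,163.1]],168).round(1), atz(fs,[[239.4,187.5]],72).round(1))
b=atz(f,[[273,56.7]],170)[0]
print(tool(M,[b[0]-s["eef_pos"][0],b[1]-s["eef_pos"][1],0]),s["eef_pos"])
E
```

```text
[[ 511.8 -373.8  170. ]] [[ 510.2 -369.1   72. ]
 [ 511.  -366.5   72. ]]
[[ 512.3 -370.8  168. ]] [[ 517.2 -364.8   72. ]]
[ 4.174e+00 -1.195e+00 -1.000e-03] [ 426.7198715  -441.24911037  231.30952014]
```

```bash
python3 -m pendant '[0,0.9,-0.3,0,0, 0,0.9,-0.3,0,0, 0,0.9,-0.3,0,0, 0,0.9,-0.3,0,0, 0,0.69,-0.24,0,0, 0,0,0,0,0, 0,0,0,0,0]'
python3 - <<'E'
from h import *
s,M=st(); print(s["t"],s["eef_pos"])
f=r.grab_frame("wrist"); save(f,"w2",(160,120,480,320),2.5)
e=s["eef_pos"]; print(proj(f,[(512.2,-366.8,170),(512.2,-366.8,70)]))
E
```

```text
t: 2.77
eef_pos: [512.5, -366.8, 231.2]
ee_rot: [-0.0, 0.981, 0.195, -0.0]
contact_force: [-0.3, -1.1, 0.3]
finger_gap: 85.0
2.7667 [ 512.48916205 -366.84870367  231.19250399]
[[320.37653924 213.9434014 ]
 [320.15133137 180.97657084]]
```

View pics/w2.png

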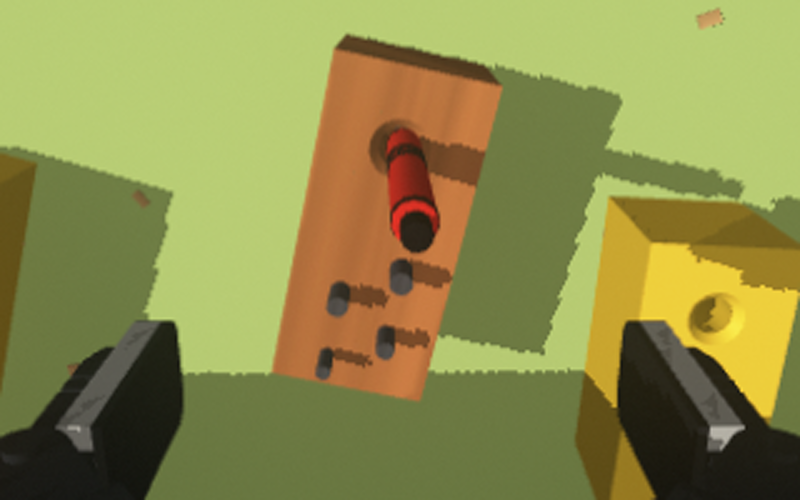

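```bash
python3 -m pendant '[0,0.07,-0.02,0.7,0, 0,0,0,0.9,0, 0,0,0,0.9,0, 0,0,0,0.9,0, 0,0,0,0.9,0, 0,0,0,0.61,0, 0,0,0,0.3,0, 0,0,0,0,0, 0,0,0,0,0]'
python3 - <<'E'
from h import *
s,M=st(); print(s["t"],s["eef_pos"])
f=r.grab_frame("wrist"); save(f,"w3")
E
```

```text
t: 3.57
eef_pos: [513.5, -366.5, 101.4]
ee_rot: [0.0, 0.981, 0.194, -0.0]
contact_force: [-0.4, -0.5, -0.1]
finger_gap: 85.6
3.5667 [ 513.49362546 -366.45252094  101.37937346]
```

View pics/w3.png

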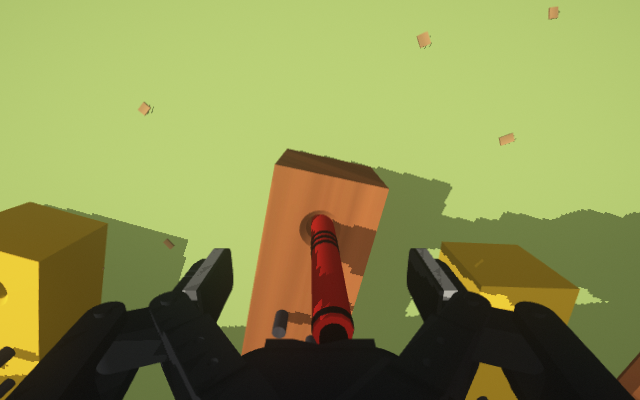

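The pencil stands between the open fingers, its top at (334,325) and the hole mouth at (319,226). I'm closing the gripper.

```bash
python3 -m pendant '[1,0,0,0,0, 1,0,0,0,0, 1,0,0,0,0, 1,0,0,0,0, 1,0,0,0,0, 1,0,0,0,0, 1,0,0,0,0, 1,0,0,0,0]' 30; python3 -m pendant '[1,0,0,0,0, 1,0,0,0,0, 1,0,0,0,0]' 100
python3 - <<'E'
from h import *
s,M=st(); print(s["t"],s["eef_pos"],s["contact_force"],s["ft_torque"])
f=r.grab_frame("wrist"); save(f,"w4")
E
```

```text
t: 4.28
eef_pos: [513.9, -365.7, 101.0]
ee_rot: [-0.0, 0.981, 0.195, -0.0]
contact_force: [-0.5, 0.2, 0.0]
finger_gap: 13.5
t: 4.53
eef_pos: [513.9, -365.7, 101.0]
ee_rot: [-0.0, 0.981, 0.195, -0.0]
contact_force: [0.4, 0.3, -0.4]
finger_gap: 11.9
4.5333 [ 513.88951351 -365.69769681  101.01414015] [ 0.38515286  0.34949797 -0.41347962] [ 0.1240267  -0.02649494 -0.00958391]
```

View pics/w4.png

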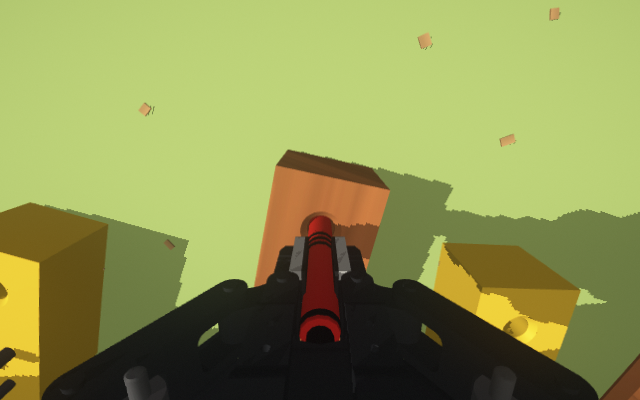

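```bash
python3 -m pendant '[1,0,0,-0.2,0, 1,0,0,-0.4,0, 1,0,0,-0.6,0, 1,0,0,-0.6,0, 1,0,0,-0.6,0, 1,0,0,-0.6,0, 1,0,0,-0.6,0, 1,0,0,-0.4,0, 1,0,0,0,0, 1,0,0,0,0]' 100
python3 - <<'E'
from h import *
s,M=st(); print(s["t"],s["eef_pos"],s["contact_force"],s["ft_torque"])
f=r.grab_frame("wrist"); save(f,"w5"); f=r.grab_frame("scene"); save(f,"s5",(190,110,290,210),6)
E
```

```text
t: 5.42
eef_pos: [514.1, -365.9, 201.7]
ee_rot: [0.0, 0.981, 0.195, 0.0]
contact_force: [-0.5, 0.0, -0.9]
finger_gap: 11.7
5.4167 [ 514.0589985  -365.89491425  201.67344281] [-0.50633111  0.03557965 -0.89449128] [ 0.00693671 -0.07724944 -0.01471187]
```

View pics/w5.png

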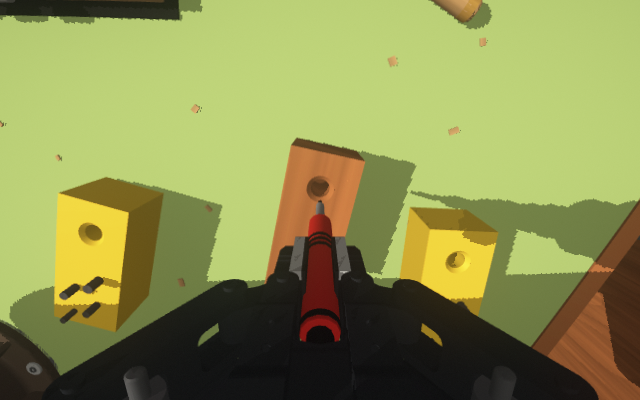

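View pics/s5.png

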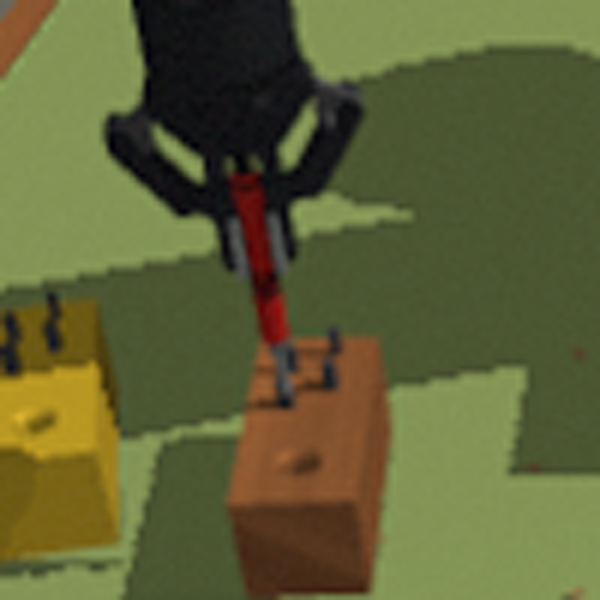

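```bash
python3 -m pendant '[1,0.3,-0.5,0,0, 1,0.5,-0.9,0,0, 1,0.5,-0.9,0,0, 1,0.5,-0.9,0,0, 1,0.5,-0.9,0,0, 1,0.5,-0.9,0,0, 1,0.5,-0.9,0,0, 1,0.5,-0.9,0,0, 1,0.5,-0.9,0,0, 1,0.5,-0.9,0,0]'
python3 -m pendant '[1,0.5,-0.9,0,0, 1,0.5,-0.9,0,0, 1,0.5,-0.9,0,0, 1,0.5,-0.9,0,0, 1,0.5,-0.9,0,0, 1,0.1,-0.6,0,0, 1,0,-0.2,0,0, 1,0,0,0,0, 1,0,0,0,0]'
python3 - <<'E'
from h import *
s,M=st(); print(s["t"],s["eef_pos"],s["contact_force"],s["ft_torque"])
f=r.grab_frame("wrist"); save(f,"w6"); import pickle; pickle.dump((s,f),open("w6.pkl","wb"))
e=s["eef_pos"]; print(proj(f,[(e[0],e[1],e[2]-91)]))
print([(t,[(round(d["conf"],2),d["centre"]) for d in r.place_of(t,f)[:2]]) for t in ["leaf","knuckle","board","pencil"]])
E
```

```text
t: 6.35
eef_pos: [542.0, -119.2, 200.2]
ee_rot: [-0.0, 0.981, 0.195, -0.001]
contact_force: [0.9, 0.5, -0.8]
finger_gap: 11.6
t: 7.1
eef_pos: [551.7, 26.0, 200.7]
ee_rot: [0.0, 0.981, 0.195, -0.0]
contact_force: [0.2, -0.2, -0.5]
finger_gap: 11.8
7.1 [551.6887601   26.04861362 200.65073593] [ 0.2252584  -0.24957659 -0.51844225] [-0.01832469  0.03050692  0.04362342]
[[320.49683261 201.08378665]]
[('leaf', [(0.77, [578.1, 33.0, 36.5])]), ('knuckle', [(0.84, [548.3, 18.9, 44.7])]), ('board', [(0.7, [608.7, 41.3, 2.1])]), ('pencil', [(0.58, [551.0, 26.5, 109.8])])]
```

View pics/w6.png

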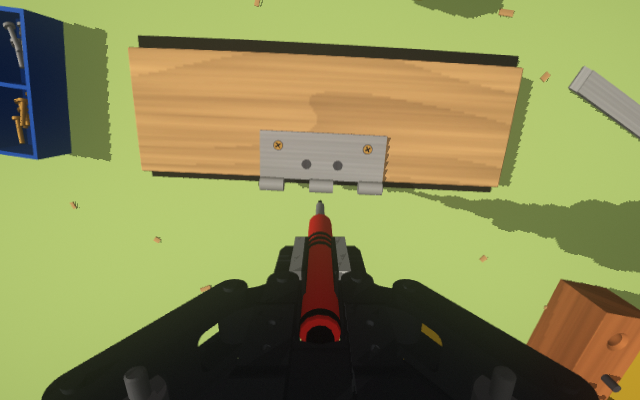

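```bash
python3 - <<'E'
from h import *
import pickle; s,f=pickle.load(open("w6.pkl","rb"))
save(f,"w6c",(250,120,400,220),5)
g=cv2.cvtColor(f["img"],cv2.COLOR_RGB2GRAY)
hsv=cv2.cvtColor(f["img"],cv2.COLOR_RGB2HSV)
roi=hsv[110:205,240:410,1]
print(hsv[140,230:275,1]); print(hsv[120:140,330,1]); print(hsv[145,375:400,1])
m=((hsv[...,1]<60)&(hsv[...,2]>100)).astype(np.uint8); m[:, :240]=0;m[:,410:]=0;m[:110]=0;m[200:]=0
cv2.imwrite("pics/m6.png",cv2.resize(m[110:210,240:410]*255,None,fx=4,fy=4))
E
```

```text
[134 133 133 134 134 132 133 132 132 133 132 132 133 133 132 131 132 134
 133 131 133 132 133 131 133 133 132 132 133  99  42  28  27  27  27  27
  27  27  27  28  27  27  28  28  27]
[132 132 132 132 131 131 131 131 131 133 131 131 128  68  25  26  23  26
  26  26]
[ 26  26  26  26  28  27  28  28  29  29  31  92 134 134 135 130 130 131
 131 131 131 131 130 129 131]
```

View pics/w6c.png

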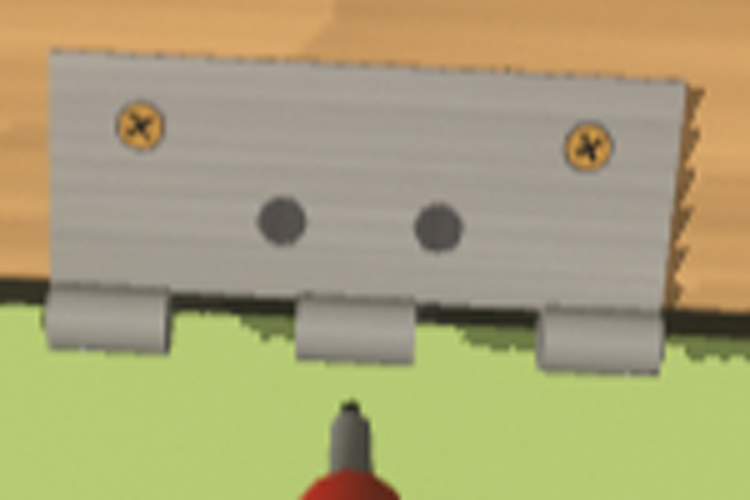

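View pics/m6.png

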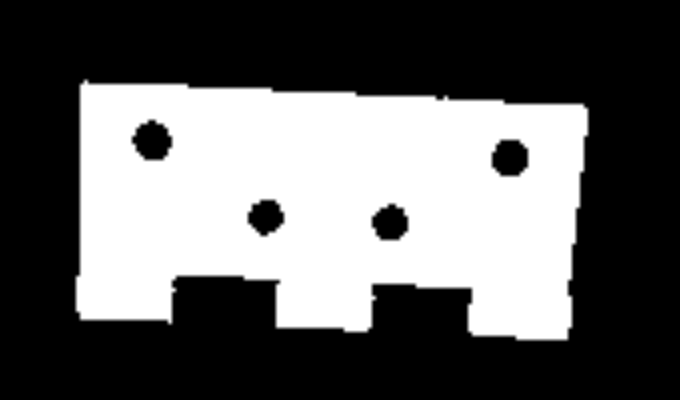

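```bash
cat > leaf.py <<'E'
from h import *
from scipy.optimize import least_squares
def subpix(prof,thr=80):
    # first crossing of saturation from high (wood) to low (steel); returns float index
    for i in range(len(prof)-1):
        a,b=float(prof[i]),float(prof[i+1])
        if a>thr>=b: return i+(a-thr)/(a-b)
    return None
def leafpose(f,p0,z=41.0):
    S=cv2.cvtColor(f["img"],cv2.COLOR_RGB2HSV)[...,1].astype(float)
    def W(p,loc):
        c,s=np.cos(p[2]),np.sin(p[2]); loc=np.array(loc,float)
        return np.c_[p[0]+c*loc[:,0]-s*loc[:,1], p[1]+s*loc[:,0]+c*loc[:,1], np.full(len(loc),z)]
    pts=[]
    for it in range(3):
        pts=[]
        far=[(24,y,'f') for y in np.linspace(-58,58,40)]; L=[(x,63.5,'l') for x in np.linspace(-18,20,20)]; Rr=[(x,-63.5,'r') for x in np.linspace(-18,20,20)]
        for x,y,k in far+L+Rr:
            n={'f':(1,0),'l':(0,1),'r':(0,-1)}[k]
            t=np.linspace(10,-8,73); loc=[(x+n[0]*a,y+n[1]*a) for a in t]
            uv=proj(f,W(p0,loc)).astype(np.float32)
            pr=cv2.remap(S.astype(np.float32),uv[:,0].reshape(1,-1),uv[:,1].reshape(1,-1),cv2.INTER_LINEAR)[0]
            i=subpix(pr)
            if i is None: continue
            i0=int(i); uvi=uv[i0]+(uv[i0+1]-uv[i0])*(i-i0)
            pts.append((k,uvi))
        K=[k for k,_ in pts]; Pw=atz(f,np.array([u for _,u in pts]),z)
        def res(p):
            c,s=np.cos(p[2]),np.sin(p[2]); d=Pw[:,:2]-p[:2]
            lx=c*d[:,0]+s*d[:,1]; ly=-s*d[:,0]+c*d[:,1]
            return np.array([lx[i]-24 if k=='f' else (ly[i]-63.5 if k=='l' else ly[i]+63.5) for i,k in enumerate(K)])
        o=least_squares(res,p0,loss='soft_l1',f_scale=0.3); p0=o.x
    rr=res(p0); K=np.array(K)
    return p0,{k:(int((K==k).sum()),rr[K==k].mean().round(2),rr[K==k].std().round(2)) for k in 'flr'}
E
python3 - <<'E'
from leaf import *
import pickle; s,f=pickle.load(open("w6.pkl","rb"))
p,e=leafpose(f,[577,31,np.radians(20)]); print(p,np.degrees(p[2]),e)
M=R.from_quat(np.roll(s["ee_rot"],-1)).as_matrix(); print("tool yaw",np.degrees(np.arctan2(M[1,0],M[0,0])))
# tip pixel (crop 349,401)
tip=np.array([[250+349/5,120+403/5]]); print(tip,atz(f,tip,109.7), s["eef_pos"])
E
```

```text
[5.75895993e+02 3.41603475e+01 3.44399582e-01] 19.732642523254505 {'f': (40, np.float64(0.0), np.float64(0.06)), 'l': (20, np.float64(-0.06), np.float64(0.06)), 'r': (20, np.float64(0.06), np.float64(0.11))}
tool yaw 22.492047811968664
[[319.8 200.6]] [[551.86870442  26.73980477 109.7       ]] [551.6887601   26.04861362 200.65073593]
```

The leaf fit is very clean: centre (575.9, 34.2), yaw 19.73°, residuals under 0.1 mm. In w6 the lead point is at (320,200). I'm spinning to align with the leaf and hovering beside its left end near the knuckle.

```bash
python3 -m pendant '[1,0,0,0,0.55, 1,0.2,-0.7,0,0, 1,0.2,-0.7,0,0, 1,0.2,-0.7,0,0, 1,0.2,-0.73,0,0, 1,0,0,0.6,0, 1,0,0,0.7,0, 1,0,0,0.7,0, 1,0,0,0,0, 1,0,0,0,0]'
python3 - <<'E'
from leaf import *
s,M=st(); print(s["t"],s["eef_pos"],s["contact_force"],s["ft_torque"],"yaw",np.degrees(np.arctan2(M[1,0],M[0,0])))
f=r.grab_frame("wrist"); save(f,"w7",(240,100,440,250),4); import pickle; pickle.dump((s,f),open("w7.pkl","wb"))
e=s["eef_pos"]; print(proj(f,[(e[0],e[1],e[2]-91)]))
p,q=leafpose(f,[575.9,34.2,.3444]); print(p,np.degrees(p[2]),q)
c,sn=np.cos(p[2]),np.sin(p[2]); d=e[:2]-p[:2]; print("local",c*d[0]+sn*d[1],-sn*d[0]+c*d[1])
E
```

```text
t: 8.18
eef_pos: [546.7, 99.0, 150.6]
ee_rot: [-0.0, 0.985, 0.171, -0.001]
contact_force: [0.8, 0.3, -0.4]
finger_gap: 11.5
8.1833 [546.7019313   98.96283839 150.63096248] [ 0.81267916  0.25731417 -0.36792497] [-0.01205758  0.00505889 -0.01046683] yaw 19.66366730933503
[[320.53992114 200.94736093]]
[5.76169167e+02 3.44509287e+01 3.45247952e-01] 19.781250510949693 {'f': (40, np.float64(0.0), np.float64(0.03)), 'l': (20, np.float64(0.04), np.float64(0.05)), 'r': (20, np.float64(-0.05), np.float64(0.1))}
local -5.895654638950354 70.67775999867081
```

View pics/w7.png

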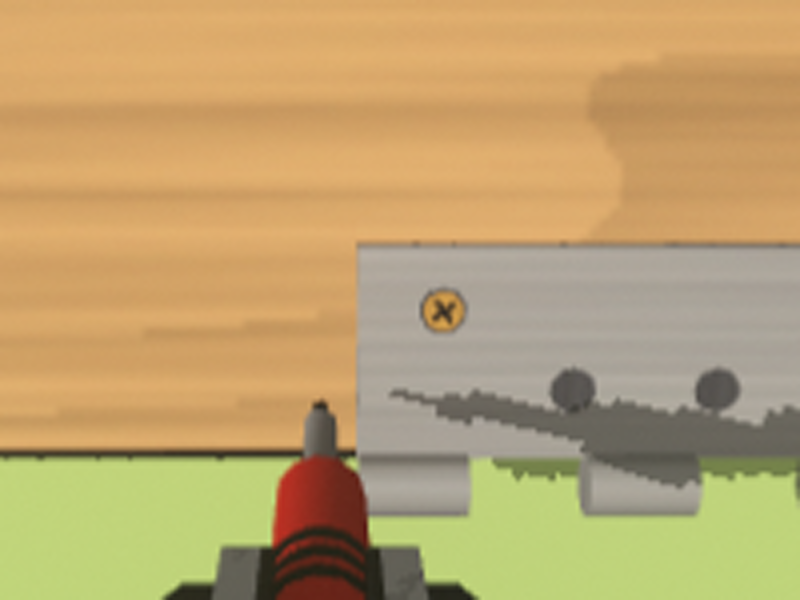

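```bash
python3 -m pendant '[1,0,0,0.3,0, 1,0,0,0.3,0, 1,0,0,0.2,0, 1,0,0,0,0, 1,0,0,0,0, 1,0,0,0,0]'
cat > chk.py <<'E'
from leaf import *
import sys,pickle
def chk(name,box=(270,130,420,240),k=5):
    s,M=st(); e=s["eef_pos"]
    f=r.grab_frame("wrist"); save(f,name,box,k); pickle.dump((s,f),open(name+".pkl","wb"))
    print(round(s["t"],2),e.round(2),s["contact_force"].round(2),s["ft_torque"].round(3),"exp tip px",proj(f,[(e[0],e[1],e[2]-91)])[0].round(1))
    p,q=leafpose(f,[576,34.3,.3448]); print(p.round(3),np.degrees(p[2]).round(2),q)
    c,sn=np.cos(p[2]),np.sin(p[2]); d=e[:2]-p[:2]; print("local",round(c*d[0]+sn*d[1],2),round(-sn*d[0]+c*d[1],2))
    return s,f,p
if __name__=="__main__": chk(sys.argv[1])
E
python3 chk.py w8
```

```text
t: 8.73
eef_pos: [547.2, 99.5, 131.2]
ee_rot: [-0.0, 0.985, 0.171, 0.0]
contact_force: [0.0, 0.1, 0.1]
finger_gap: 11.9
8.73 [547.23  99.46 131.17] [0.01 0.05 0.1 ] [0.032 0.03  0.03 ] exp tip px [320.5 201.1]
[5.76165e+02 3.44220e+01 3.47000e-01] 19.88 {'f': (40, np.float64(0.0), np.float64(0.07)), 'l': (20, np.float64(0.06), np.float64(0.05)), 'r': (20, np.float64(-0.06), np.float64(0.12))}
local -5.1 71.01
```

View pics/w8.png

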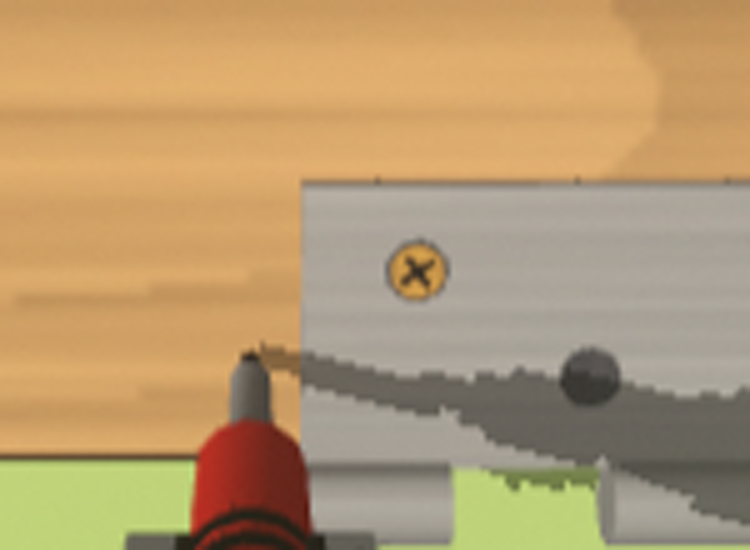

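```bash
python3 -m pendant '[1,0,0,0.05,0, 1,0,0.09,0,0, 1,0,0.09,0,0, 1,0,0,0,0]'; python3 chk.py w9
for i in 1; do python3 -m pendant '[1,0,0.02,0,0, 1,0,0,0,0]' | tail -4; done
```

```text
t: 9.12
eef_pos: [548.9, 94.8, 129.9]
ee_rot: [0.0, 0.985, 0.171, 0.0]
contact_force: [0.1, 0.4, -0.7]
finger_gap: 11.6
9.12 [548.9  94.8 129.9] [ 0.11  0.39 -0.75] [-0.008  0.008 -0.02 ] exp tip px [320.5 201.2]
[5.76106e+02 3.44080e+01 3.45000e-01] 19.76 {'f': (40, np.float64(0.0), np.float64(0.03)), 'l': (20, np.float64(1.35), np.float64(2.98)), 'r': (20, np.float64(-0.03), np.float64(0.1))}
local -5.19 66.04
eef_pos: [548.8, 94.6, 129.8]
ee_rot: [-0.0, 0.985, 0.171, -0.0]
contact_force: [-0.5, -0.1, -2.0]
finger_gap: 12.0
```

View pics/w9.png

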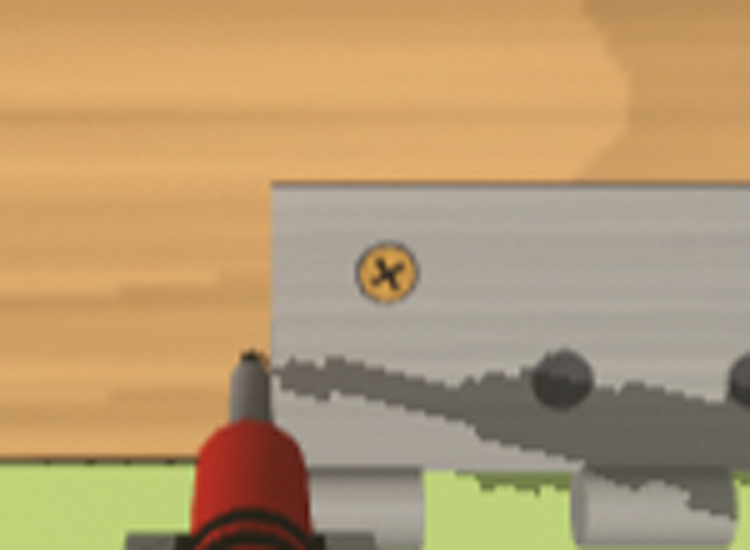

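```bash
cat > avg.py <<'E'
from h import *
import sys
n=int(sys.argv[1]) if len(sys.argv)>1 else 8
F=[];E=[];T=[]
for i in range(n):
    r.grab_frame("scene"); s,M=st(); F.append(M.T@s["contact_force"]); E.append(s["eef_pos"]); T.append(M.T@s["ft_torque"])
F=np.array(F);E=np.array(E)
print("t",round(s["t"],2),"Ftool",F.mean(0).round(2),"sd",F.std(0).round(2),"E",E.mean(0).round(2),E.std(0).round(2),"T",np.mean(T,0).round(3),np.std(T,0).round(3))
E
python3 avg.py; python3 -m pendant '[1,0,0.03,0,0, 1,0,0,0,0]' >/dev/null; python3 avg.py
```

```text
t 9.73 Ftool [-0.14  0.    0.6 ] sd [0.27 0.47 0.25] E [548.81  94.74 129.81] [0.02 0.03 0.01] T [0.006 0.013 0.015] [0.026 0.01  0.044]
t 10.3 Ftool [-0.31  0.04  0.57] sd [0.24 0.63 0.41] E [549.08  94.   129.8 ] [0.   0.03 0.01] T [ 0.009  0.002 -0.005] [0.029 0.024 0.018]
```

```bash
python3 -m pendant '[1,0,0.02,0,0, 1,0,0,0,0]' >/dev/null; python3 avg.py 5;  python3 -m pendant '[1,0,0.02,0,0, 1,0,0,0,0]' >/dev/null; python3 avg.py 5
```

```text
t 10.72 Ftool [-0.13  0.19  0.59] sd [0.31 0.55 0.58] E [549.23  93.52 129.8 ] [0.02 0.01 0.02] T [0.004 0.025 0.01 ] [0.033 0.025 0.021]
t 11.13 Ftool [0.01 0.1  0.87] sd [0.42 0.58 0.65] E [549.43  93.05 129.81] [0.01 0.01 0.02] T [-0.003  0.001 -0.006] [0.007 0.017 0.022]
```

```bash
python3 - <<'E'
from chk import *
chk("w10",(290,170,360,225),10)
E
```

```text
11.13 [549.42  93.06 129.83] [-0.39  0.24 -1.87] [-0.003 -0.012  0.03 ] exp tip px [320.5 201.1]
[5.76134e+02 3.43910e+01 3.45000e-01] 19.78 {'f': (40, np.float64(0.0), np.float64(0.06)), 'l': (20, np.float64(0.71), np.float64(2.51)), 'r': (20, np.float64(-0.0), np.float64(0.1))}
local -5.28 64.24
```

View pics/w10.png

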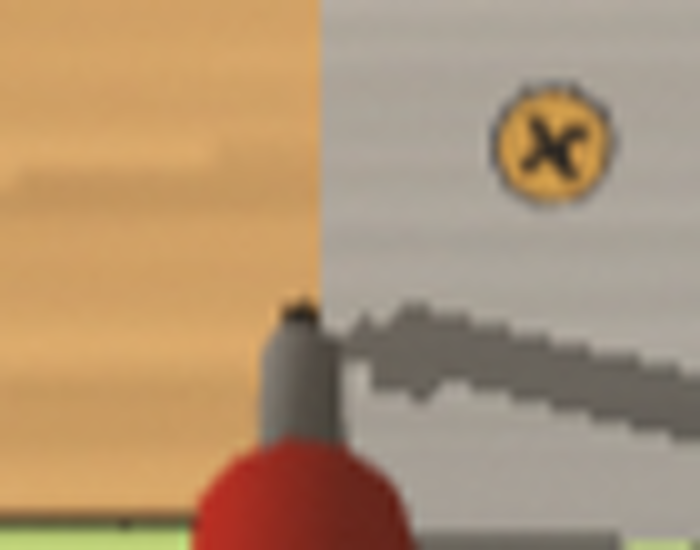

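```bash
python3 -m pendant '[1,0,0.01,0,0, 1,0,0,0,0]' >/dev/null; python3 avg.py 5;  python3 -m pendant '[1,0,0.02,0,0, 1,0,0,0,0]' >/dev/null; python3 avg.py 5
```

```text
t 11.6 Ftool [ 0.21 -0.53  0.76] sd [0.42 0.26 0.45] E [549.48  92.86 129.79] [0.01 0.02 0.01] T [ 0.138 -0.001  0.024] [0.015 0.014 0.018]
t 12.02 Ftool [ 0.15 -1.85  0.77] sd [0.38 0.32 0.41] E [549.61  92.42 129.78] [0.03 0.02 0.02] T [ 0.592 -0.013  0.009] [0.023 0.013 0.02 ]
```

Contact is clear: lateral torque rises about 0.9 N·m per mm, from TCP local y of about 64.18. Next I'll probe the far edge the same way, with the lead just above the wood.

```bash
python3 - <<'E'
from chk import *
s,f=pickle.load(open("w10.pkl","rb"))
p=[576.134,34.391,.345]; c,sn=np.cos(p[2]),np.sin(p[2])
for uv,z in (([320,201.9],38.8),([295,221.7],37),([300,221.7],37)):
    d=atz(f,[uv],z)[0][:2]-p[:2]; print(c*d[0]+sn*d[1],-sn*d[0]+c*d[1])
E
python3 -m pendant '[1,0,-0.2,0,0, 1,0,0,-0.2,0, 1,0.5,0,0,0, 1,0.5,0,0,0, 1,0.54,0,0,0, 1,0,0.4,0,0, 1,0,0.35,0,0, 1,0,0,0.2,0, 1,-0.15,0,0,0, 1,0,0,0,0]'
python3 - <<'E'
from chk import *
chk("w11",(270,150,370,225),8)
E
```

```text
-5.966164978740142 64.67585259223233
-24.014649722152374 85.74389985295113
-24.019489483944394 81.53281280228978
t: 12.85
eef_pos: [585.4, 90.6, 129.3]
ee_rot: [-0.0, 0.985, 0.171, -0.001]
contact_force: [0.3, -0.9, -0.2]
finger_gap: 11.5
12.85 [585.43  90.63 129.27] [ 0.31 -0.93 -0.23] [-0.018  0.047  0.011] exp tip px [320.6 200.9]
[5.7666e+02 3.4728e+01 3.4200e-01] 19.62 {'f': (40, np.float64(0.12), np.float64(0.61)), 'l': (17, np.float64(2.32), np.float64(3.94)), 'r': (20, np.float64(0.03), np.float64(0.13))}
local 27.03 49.71
```

View pics/w11.png

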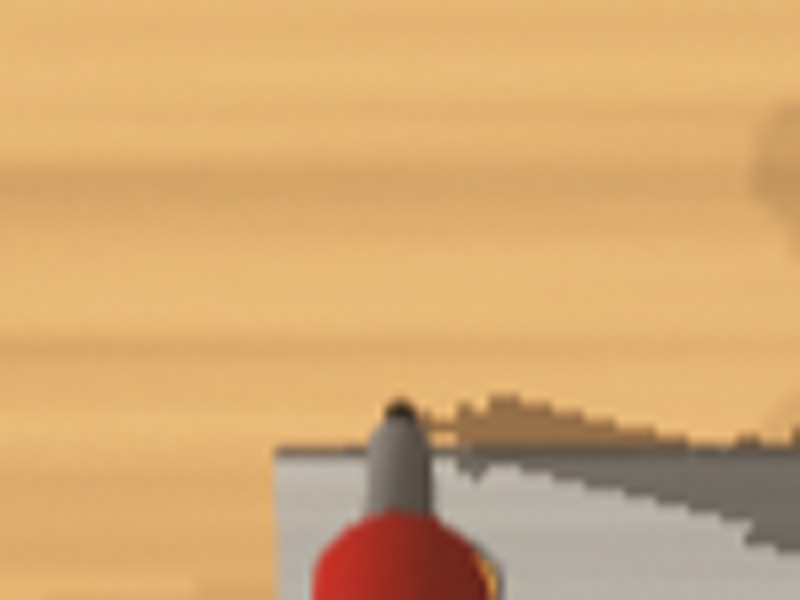

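```bash
python3 avg.py 4; python3 -m pendant '[1,-0.04,0,0,0, 1,0,0,0,0, 1,0,0,0,0]' >/dev/null; python3 avg.py 4; python3 -m pendant '[1,-0.03,0,0,0, 1,0,0,0,0, 1,0,0,0,0]'>/dev/null; python3 avg.py 4
```

```text
t 13.1 Ftool [ 0.03 -0.4   0.8 ] sd [0.15 0.51 0.67] E [586.69  91.21 129.89] [0.23 0.09 0.08] T [ 0.015 -0.002  0.006] [0.025 0.013 0.035]
t 13.55 Ftool [-0.48 -0.09  0.59] sd [0.48 0.48 0.19] E [586.08  90.83 129.83] [0.03 0.01 0.03] T [ 0.012  0.01  -0.004] [0.016 0.009 0.037]
t 14.0 Ftool [-0.18 -0.5   0.24] sd [0.58 0.39 0.32] E [585.36  90.53 129.79] [0.02 0.02 0.01] T [ 0.002  0.003 -0.007] [0.035 0.015 0.037]
```

```bash
python3 -m pendant '[1,-0.05,0,0,0, 1,0,0,0,0, 1,0,0,0,0]' >/dev/null; python3 avg.py 4; python3 -m pendant '[1,-0.02,0,0,0, 1,0,0,0,0]'>/dev/null; python3 avg.py 4
```

```text
t 14.45 Ftool [-0.06  0.22  0.71] sd [0.36 0.5  0.29] E [584.19  90.11 129.81] [0.03 0.02 0.01] T [ 0.021 -0.003  0.   ] [0.029 0.01  0.04 ]
t 14.82 Ftool [0.27 0.2  1.03] sd [0.6  0.74 0.78] E [583.71  89.95 129.81] [0.03 0.02 0.01] T [-0.009 -0.01   0.02 ] [0.019 0.026 0.025]
```

```bash
python3 -m pendant '[1,-0.02,0,0,0, 1,0,0,0,0]'>/dev/null; python3 avg.py 4; python3 -m pendant '[1,-0.01,0,0,0, 1,0,0,0,0]'>/dev/null; python3 avg.py 4;
```

```text
t 15.18 Ftool [-0.01 -0.07  1.17] sd [0.21 0.23 0.36] E [583.29  89.77 129.82] [0.01 0.02 0.01] T [-0.028  0.07   0.02 ] [0.016 0.008 0.019]
t 15.55 Ftool [ 1.09 -0.55  0.38] sd [0.27 0.4  0.11] E [583.09  89.72 129.83] [0.01 0.02 0.01] T [ 0.024  0.211 -0.005] [0.033 0.015 0.024]
```

```bash
python3 -m pendant '[1,0.12,0,0,0, 1,0,0.5,0,0, 1,0,0.8,0,0, 1,0,0.8,0,0, 1,0,0.8,0,0, 1,0,0.8,0,0, 1,0,0.5,0,0, 1,0,0,0,0, 1,-0.07,0,0,0, 1,0,0,0,0]'; python3 -m pendant '[1,0,0,0,0, 1,0,0,0,0]'>/dev/null;python3 avg.py 4; python3 - <<'E'
from chk import *
chk("w12",(270,150,370,225),8)
E
```

```text
t: 16.38
eef_pos: [618.9, -8.4, 129.6]
ee_rot: [-0.0, 0.985, 0.171, -0.0]
contact_force: [-1.1, -0.9, -1.3]
finger_gap: 11.5
t 16.75 Ftool [-0.17 -0.23  0.66] sd [0.45 0.34 0.34] E [619.48  -8.16 129.86] [0.05 0.11 0.02] T [-0.     0.019 -0.019] [0.018 0.03  0.032]
16.75 [619.55  -8.31 129.85] [-0.54 -0.36 -1.04] [ 0.023 -0.007  0.054] exp tip px [320.5 201.1]
[5.76682e+02 3.43890e+01 3.45000e-01] 19.79 {'f': (40, np.float64(0.07), np.float64(0.36)), 'l': (20, np.float64(-0.01), np.float64(0.06)), 'r': (7, np.float64(-0.07), np.float64(0.4))}
local 25.87 -54.7
```

View pics/w12.png

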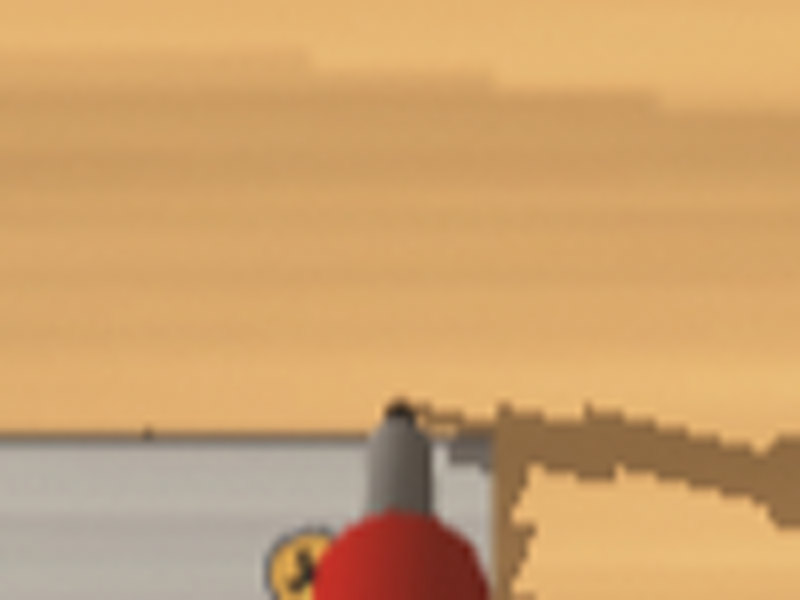

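```bash
python3 -m pendant '[1,-0.02,0,0,0, 1,0,0,0,0]' >/dev/null; python3 avg.py 4; python3 -m pendant '[1,-0.02,0,0,0, 1,0,0,0,0]'>/dev/null; python3 avg.py 4
```

```text
t 17.17 Ftool [0.06 0.08 0.54] sd [0.1  0.53 0.27] E [619.08  -8.9  129.79] [0.02 0.02 0.01] T [-0.015  0.02  -0.016] [0.008 0.019 0.017]
t 17.53 Ftool [0.59 0.37 0.88] sd [0.32 0.24 0.08] E [618.69  -9.09 129.83] [0.02 0.01 0.02] T [-0.014  0.122 -0.005] [0.027 0.007 0.015]
```

Far-edge contacts fall at local x of 25.57 and 25.53, so the fitted leaf yaw is right. I'm going back to the start, raised, with a small yaw trim.

```bash
python3 -m pendant '[1,0.1,0,-0.4,0, 1,0,0,-0.4,-0.02, 1,-0.28,-0.69,0,0, 1,-0.28,-0.69,0,0, 1,-0.28,-0.69,0,0, 1,-0.28,-0.69,0,0, 1,-0.28,-0.69,0,0, 1,-0.28,-0.69,0,0, 1,-0.28,-0.69,0,0, 1,0,0,0,0]'; python3 -m pendant '[1,0,0,0,0, 1,0,0,0,0, 1,0,0,0,0]' >/dev/null
cat > loc.py <<'E'
from h import *
import sys
n=int(sys.argv[1]) if len(sys.argv)>1 else 4
p=[576.134,34.391,.345]; c,sn=np.cos(p[2]),np.sin(p[2])
F=[];E=[];T=[];Y=[]
for i in range(n):
    if n>1: r.grab_frame("scene")
    s,M=st(); F.append(M.T@s["contact_force"]); E.append(s["eef_pos"]); T.append(M.T@s["ft_torque"]); Y.append(np.degrees(np.arctan2(M[1,0],M[0,0])))
F,E,T=[np.mean(a,0) for a in (F,E,T)]; d=E[:2]-p[:2]
print("t",round(s["t"],2),"F",F.round(2),"T",T.round(3),"loc x %.2f y %.2f z %.2f yaw %.3f"%(c*d[0]+sn*d[1],-sn*d[0]+c*d[1],E[2],np.mean(Y)))
E
python3 loc.py
```

```text
t: 18.37
eef_pos: [532.1, 90.6, 150.8]
ee_rot: [-0.0, 0.985, 0.173, -0.0]
contact_force: [0.2, -0.2, -1.6]
finger_gap: 11.8
t 18.82 F [0.07 0.07 0.9 ] T [0.018 0.01  0.004] loc x -20.92 y 64.83 z 149.94 yaw 19.762
```

```bash
python3 -m pendant '[1,-0.02,0.01,0.2,0, 1,0,0,0.4,0, 1,0,0,0.2,0, 1,0,0,0,0, 1,0,0,0,0]' >/dev/null; python3 loc.py; python3 - <<'E'
from chk import *
chk("w13",(270,150,370,225),8)
E
```

```text
t 19.43 F [0.01 0.08 0.61] T [-0.011 -0.003 -0.001] loc x -21.75 y 65.21 z 129.75 yaw 19.801
19.43 [533.72  88.43 129.96] [ 0.61 -0.6  -0.87] [-0.007  0.058 -0.051] exp tip px [320.5 201.2]
[5.7601e+02 3.4317e+01 3.4400e-01] 19.69 {'f': (40, np.float64(0.0), np.float64(0.05)), 'l': (20, np.float64(0.02), np.float64(0.05)), 'r': (20, np.float64(-0.02), np.float64(0.08))}
local -21.59 65.2
```

View pics/w13.png

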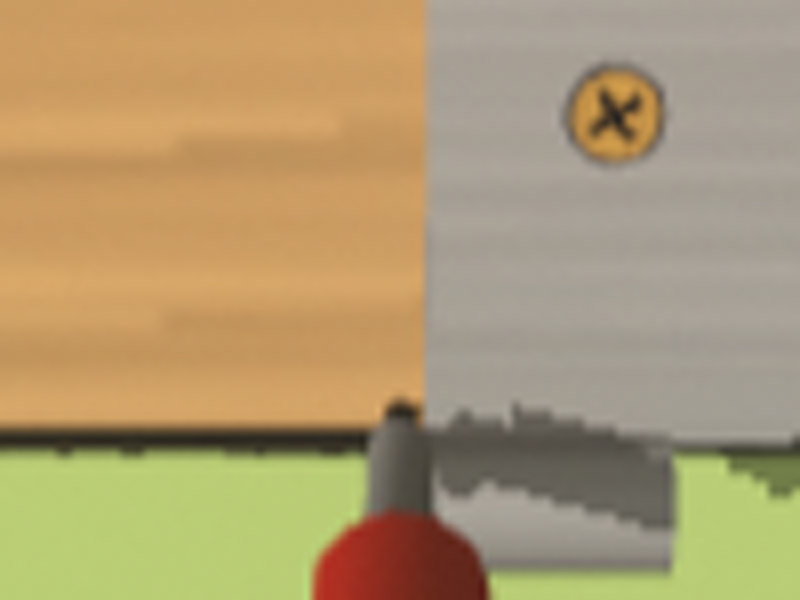

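```bash
python3 -m pendant '[1,0.01,0.02,0,0, 1,0,0.02,0,0, 1,0,0,0,0, 1,0,0,0,0]' >/dev/null; python3 loc.py 5; python3 -m pendant '[1,0,0,0.04,0, 1,0,0,0.04,0, 1,0,0,0,0]' >/dev/null; python3 loc.py 6
```

```text
t 20.07 F [-0.1   0.02  0.64] T [ 0.007 -0.011  0.021] loc x -21.51 y 64.19 z 129.82 yaw 19.798
t 20.62 F [ 0.24 -0.24 -0.27] T [-0.01   0.052  0.011] loc x -21.47 y 64.17 z 127.79 yaw 19.798
```

```bash
python3 -m pendant '[1,0,0,0.03,0, 1,0,0,0.03,0, 1,0,0,0,0]' >/dev/null; python3 loc.py 8
```

```text
t 21.27 F [ 0.29 -0.05 -1.1 ] T [-0.02   0.088 -0.002] loc x -21.48 y 64.18 z 126.30 yaw 19.798
```

```bash
python3 -m pendant '[1,0.05,0.01,-0.02,0, 1,0.1,0,0,0, 1,0.1,0,0,0, 1,0.1,0,0,0, 1,0.1,0,0,0, 1,0.1,0,0,0, 1,0.1,0,0,0, 1,0.1,0,0,0, 1,0.1,0,0,0]' >/dev/null; python3 loc.py 1; python3 loc.py 2; python3 - <<'E'
from chk import *
chk("w14",(270,150,370,225),8)
E
```

```text
t 22.02 F [-1.08 -1.17  0.47] T [ 0.069 -0.252 -0.03 ] loc x -0.00 y 64.00 z 126.76 yaw 19.801
t 22.12 F [-0.06 -0.86 -0.68] T [ 0.188 -0.122  0.034] loc x 0.37 y 63.93 z 126.81 yaw 19.799
22.12 [554.74  94.65 126.8 ] [-0.16  1.44  1.19] [ 0.142  0.075 -0.031] exp tip px [320.5 201.2]
[5.76175e+02 3.43810e+01 3.45000e-01] 19.77 {'f': (40, np.float64(0.0), np.float64(0.04)), 'l': (20, np.float64(-0.51), np.float64(3.92)), 'r': (20, np.float64(0.02), np.float64(0.1))}
local 0.21 63.96
```

View pics/w14.png

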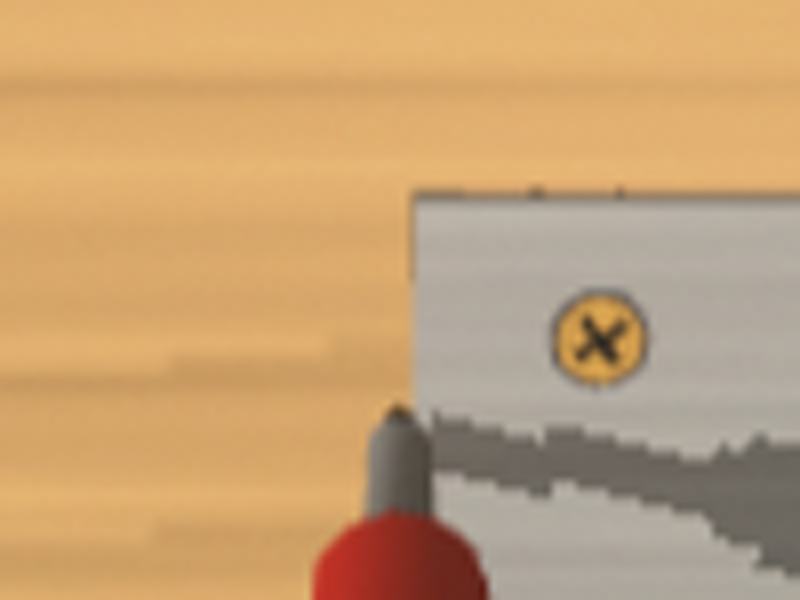

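```bash
python3 -m pendant '[1,0.1,0,0,0, 1,0.1,0,0,0, 1,0.1,0,0,0, 1,0.1,0,0,0, 1,0.1,0,0,0, 1,0.1,0,0,0, 1,0.1,0,0,0, 1,0.1,0,0,0, 1,0.1,0,0,0, 1,0.1,0,0,0]' >/dev/null; python3 -m pendant '[1,0,0,0,0, 1,0,0,0,0]' >/dev/null;  python3 loc.py 4
```

```text
t 23.37 F [ 0.46 -0.17 -0.86] T [-0.028  0.185  0.006] loc x 24.94 y 63.91 z 126.88 yaw 19.798
```

```bash
python3 -m pendant '[1,0.02,0,0,0, 1,0,0.05,0,0, 1,0,0.1,0,0, 1,0,0.1,0,0, 1,0,0.1,0,0, 1,0,0.1,0,0, 1,0,0.1,0,0, 1,0,0.1,0,0, 1,0,0.1,0,0, 1,0,0.1,0,0]' >/dev/null; python3 loc.py 3; python3 - <<'E'
from chk import *
chk("w15",(260,150,360,225),8)
E
```

```text
t 24.35 F [ 0.85  1.2  -0.88] T [-0.234  0.176  0.008] loc x 25.29 y 42.17 z 126.81 yaw 19.789
24.35 [585.62  82.79 126.82] [ 1.62 -0.58  0.83] [-0.111 -0.242 -0.005] exp tip px [320.5 201.1]
[5.76452e+02 3.46450e+01 3.43000e-01] 19.66 {'f': (40, np.float64(0.05), np.float64(0.35)), 'l': (20, np.float64(0.46), np.float64(1.16)), 'r': (20, np.float64(-0.01), np.float64(0.17))}
local 24.83 42.25
```

View pics/w15.png

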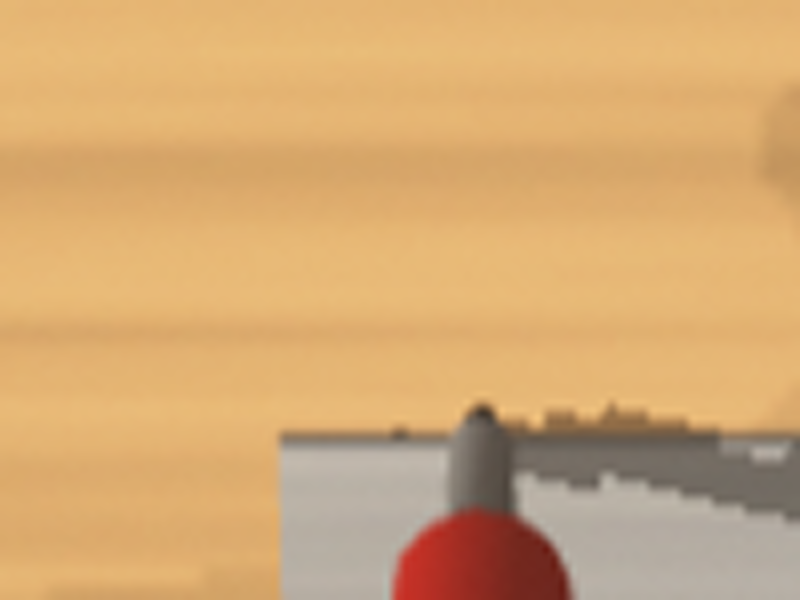

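```bash
python3 - <<'E'
from chk import *
f=r.grab_frame("wrist"); save(f,"w16",(230,165,330,240),8)
f=r.grab_frame("scene"); save(f,"s16",(290,180,440,260),5)
E
```

```text
(no output)
```

View pics/w16.png

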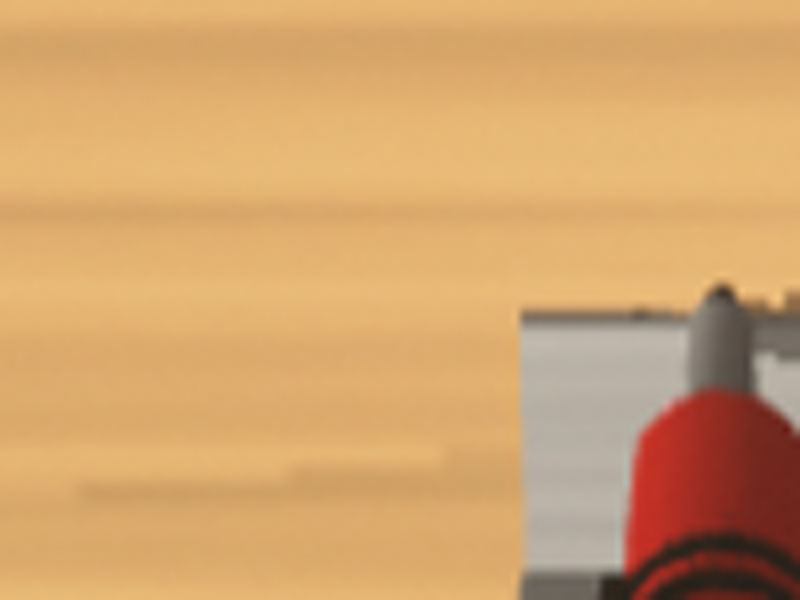

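View pics/s16.png

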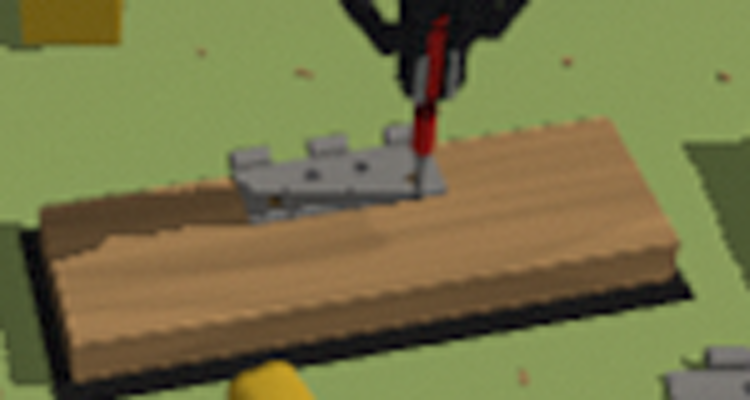

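The drawn marks don't seem to be rendered: w16 shows no line on the left side, where the lead has already passed. Force readings do show contact, with about 1.5 N of spring force plus drag. In w15 the lead sits right at the far edge, at about crop (482,412). I'm continuing along the far edge.

```bash
python3 -m pendant '[1,0,0.1,0,0, 1,0,0.1,0,0, 1,0,0.1,0,0, 1,0,0.1,0,0, 1,0,0.1,0,0, 1,0,0.1,0,0, 1,0,0.1,0,0, 1,0,0.1,0,0, 1,0,0.1,0,0, 1,0,0.1,0,0]' >/dev/null; python3 loc.py 1;  python3 -m pendant '[1,0,0.1,0,0, 1,0,0.1,0,0, 1,0,0.1,0,0, 1,0,0.1,0,0, 1,0,0.1,0,0, 1,0,0.1,0,0, 1,0,0.1,0,0, 1,0,0.1,0,0, 1,0,0.1,0,0, 1,0,0.1,0,0]' >/dev/null; python3 loc.py 3
```

```text
t 25.33 F [ 1.54 -0.04 -1.23] T [0.325 0.238 0.004] loc x 25.27 y 17.44 z 126.81 yaw 19.795
t 26.32 F [ 0.35  0.5  -0.31] T [-0.188  0.19  -0.015] loc x 25.32 y -7.81 z 126.83 yaw 19.789
```

```bash
python3 -m pendant '[1,0,0.1,0,0, 1,0,0.1,0,0, 1,0,0.1,0,0, 1,0,0.1,0,0, 1,0,0.1,0,0, 1,0,0.1,0,0, 1,0,0.1,0,0, 1,0,0.1,0,0, 1,0,0.1,0,0, 1,0,0.1,0,0]' >/dev/null; python3 loc.py 1;  python3 -m pendant '[1,0,0.1,0,0, 1,0,0.1,0,0, 1,0,0.1,0,0, 1,0,0.1,0,0, 1,0,0.1,0,0, 1,0,0.1,0,0, 1,0,0.1,0,0, 1,0,0.1,0,0, 1,0,0.1,0,0, 1,0,0.1,0,0]' >/dev/null; python3 loc.py 3; python3 - <<'E'
from chk import *
chk("w17",(260,150,360,225),8)
E
```

```text
t 27.15 F [ 1.63 -1.96 -0.88] T [ 0.307  0.195 -0.008] loc x 25.30 y -32.54 z 126.83 yaw 19.801
t 28.13 F [ 0.21  0.92 -1.  ] T [-0.203  0.166  0.017] loc x 25.34 y -57.82 z 126.82 yaw 19.790
28.13 [619.48 -11.32 126.81] [ 0.45 -0.42  1.66] [-0.205 -0.225  0.003] exp tip px [320.5 201.2]
[5.76582e+02 3.43830e+01 3.46000e-01] 19.83 {'f': (40, np.float64(0.07), np.float64(0.37)), 'l': (20, np.float64(-0.02), np.float64(0.06)), 'r': (4, np.float64(0.15), np.float64(0.16))}
local 24.85 -57.55
```

View pics/w17.png

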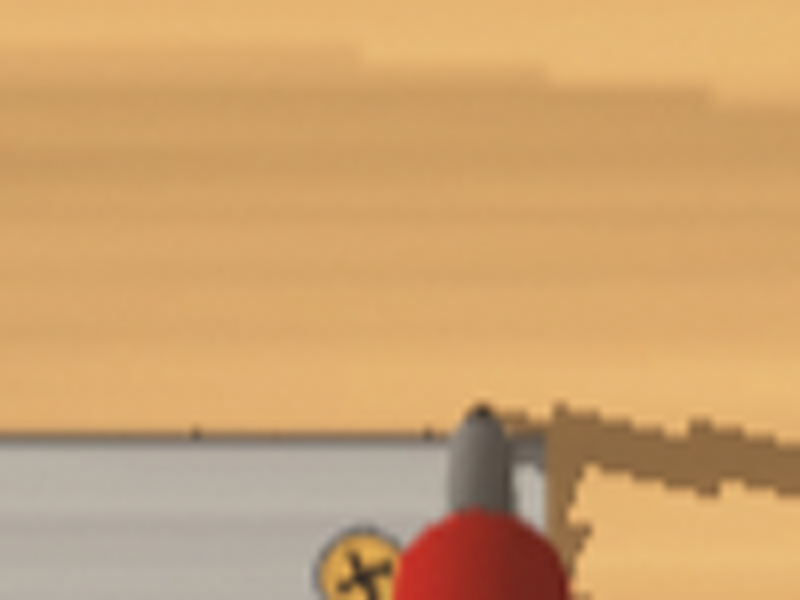

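```bash
python3 -m pendant '[1,0,0.1,0,0, 1,0,0.1,0,0, 1,0,0.1,0,0, 1,0,0.03,0,0, 1,0,0,0,0, 1,0,0,0,0]' >/dev/null; python3 loc.py 4; python3 - <<'E'
from chk import *
chk("w18",(290,180,360,232),10)
E
```

```text
t 28.88 F [-0.2   0.59 -0.85] T [-0.145 -0.005 -0.01 ] loc x 25.25 y -65.58 z 126.78 yaw 19.799
28.88 [622.11 -18.77 126.82] [-0.23  0.46  0.73] [-0.123 -0.04   0.005] exp tip px [320.6 201.1]
[5.76685e+02 3.44370e+01 3.45000e-01] 19.78 {'f': (40, np.float64(0.0), np.float64(0.05)), 'l': (20, np.float64(-0.05), np.float64(0.06)), 'r': (7, np.float64(2.72), np.float64(4.9))}
local 24.74 -65.43
```

View pics/w18.png

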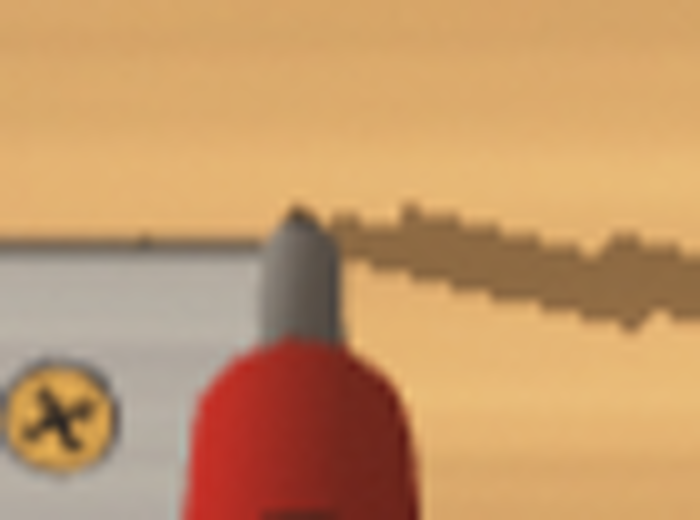

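```bash
python3 -m pendant '[1,0,0.02,0,0, 1,-0.05,0,0,0, 1,-0.1,0,0,0, 1,-0.1,0,0,0, 1,-0.1,0,0,0, 1,-0.1,0,0,0]' >/dev/null; python3 loc.py 3; python3 - <<'E'
from chk import *
chk("w19",(290,180,360,232),10)
E
```

```text
t 29.58 F [-0.42 -0.28 -0.57] T [-0.019 -0.074  0.02 ] loc x 13.47 y -66.02 z 126.81 yaw 19.791
29.58 [611.36 -23.12 126.81] [-0.8   0.29  0.96] [-0.031  0.17  -0.017] exp tip px [320.5 201.1]
[5.76503e+02 3.43300e+01 3.44000e-01] 19.74 {'f': (40, np.float64(-0.0), np.float64(0.04)), 'l': (20, np.float64(-0.03), np.float64(0.06)), 'r': (15, np.float64(1.49), np.float64(4.87))}
local 13.41 -65.85
```

View pics/w19.png

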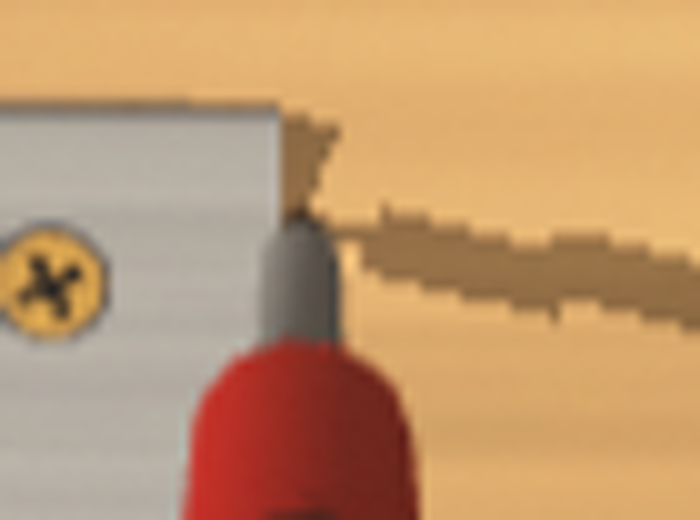

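```bash
python3 -m pendant '[1,-0.1,-0.01,0,0, 1,-0.1,0,0,0, 1,-0.1,0,0,0, 1,-0.1,0,0,0, 1,-0.1,0,0,0, 1,-0.1,0,0,0, 1,-0.1,0,0,0, 1,-0.1,0,0,0, 1,-0.1,0,0,0, 1,-0.1,0,0,0]' >/dev/null; python3 loc.py 4
```

```text
t 30.67 F [ 0.    0.63 -0.55] T [-0.047 -0.008 -0.02 ] loc x -11.38 y -65.77 z 126.78 yaw 19.794
```

```bash
python3 -m pendant '[1,-0.1,0,0,0, 1,-0.1,0,0,0, 1,-0.1,0,0,0, 1,-0.1,0,0,0, 1,0,0,0,0, 1,0,0,0,0]' >/dev/null; python3 loc.py 3; python3 - <<'E'
from chk import *
chk("w20",(270,160,370,235),8)
E
```

```text
t 31.32 F [-0.5   0.33 -1.54] T [-0.023 -0.181 -0.014] loc x -21.11 y -65.77 z 126.77 yaw 19.796
31.32 [578.56 -34.63 126.76] [-0.62  0.16  2.03] [-0.071  0.142  0.016] exp tip px [320.5 201.1]
[5.76127e+02 3.41630e+01 3.45000e-01] 19.76 {'f': (40, np.float64(-0.0), np.float64(0.05)), 'l': (20, np.float64(-0.07), np.float64(0.04)), 'r': (20, np.float64(0.07), np.float64(0.01))}
local -20.97 -65.56
```

View pics/w20.png

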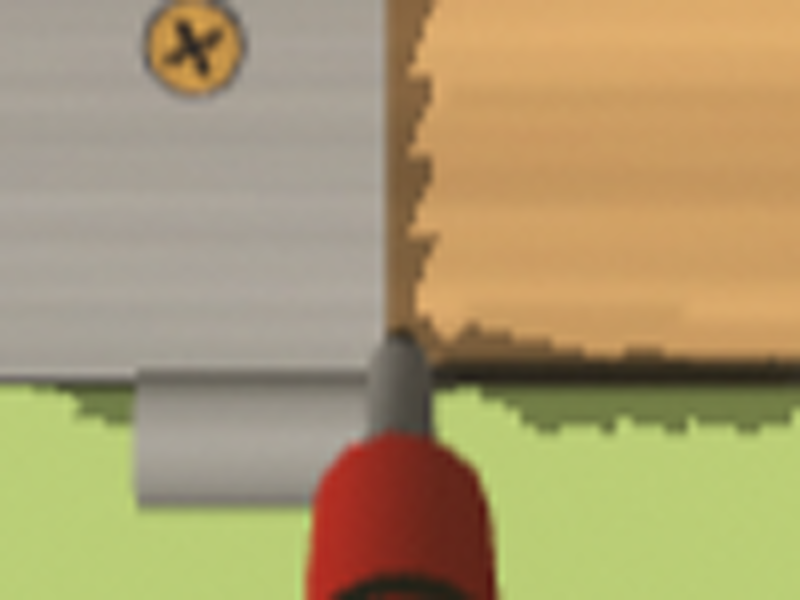

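```bash
python3 -m pendant '[1,-0.03,0,0,0, 1,0,0,0,0, 1,0,0,-0.15,0, 1,0,0,-0.4,0, 1,0,0,-0.7,0, 1,0,0,-0.8,0, 1,0,0,-0.8,0, 1,0,0,-0.45,-0.54, 1,0,0,0,0]' ; python3 - <<'E'
from h import *
s,M=st(); e=s["eef_pos"]; print(s["t"],e,np.degrees(np.arctan2(M[1,0],M[0,0])),tool(M,[513.9-e[0],-365.7-e[1],0]))
f=r.grab_frame("wrist"); save(f,"w21")
E
```

```text
t: 32.12
eef_pos: [579.4, -35.0, 212.7]
ee_rot: [0.001, 0.981, 0.196, 0.002]
contact_force: [1.1, -0.3, 0.4]
finger_gap: 11.4
32.1167 [579.44467416 -35.00987344 212.67683909] 22.644207730399106 [-7.5120e+00  1.1199e+01 -5.0000e-03]
```

View pics/w21.png

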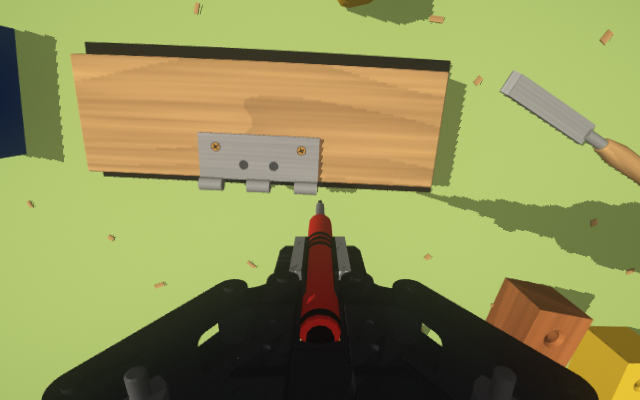

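```bash
python3 - <<'E'
from leaf import *
f=r.grab_frame("wrist"); save(f,"w21c",(190,120,340,205),5)
p,q=leafpose(f,[576.1,34.3,.345]); print(p,np.degrees(p[2]),q)
f=r.grab_frame("scene"); save(f,"s21",(290,180,440,260),5)
E
```

```text
[5.75968052e+02 3.40980077e+01 3.44550794e-01] 19.741306351924486 {'f': (40, np.float64(-0.0), np.float64(0.06)), 'l': (20, np.float64(-0.08), np.float64(0.06)), 'r': (20, np.float64(0.08), np.float64(0.09))}
```

View pics/w21c.png

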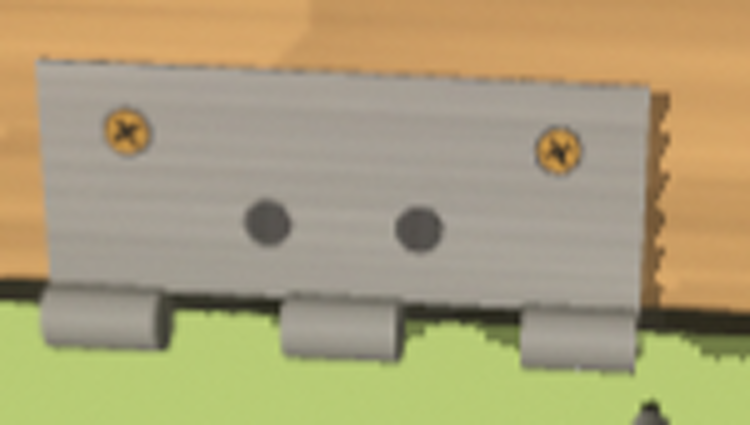

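View pics/s21.png

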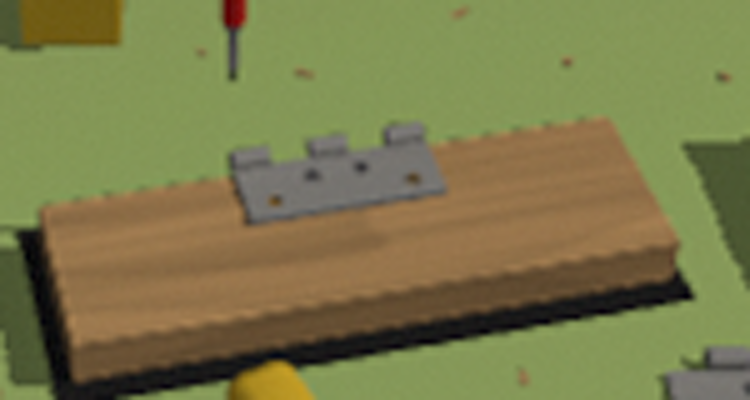

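The picture shows no pencil line anywhere, so the simulator does not draw it. The forces confirm the lead was in contact all the way, and the refit shows the board unmoved (576.0, 34.1, 19.74°). I'm returning to the block.

```bash
python3 -m pendant '[1,-0.3,0.5,0,0, 1,-0.53,0.8,0,0, 1,-0.53,0.8,0,0, 1,-0.53,0.8,0,0, 1,-0.53,0.8,0,0, 1,-0.53,0.8,0,0, 1,-0.53,0.8,0,0, 1,-0.53,0.8,0,0, 1,-0.53,0.8,0,0, 1,-0.53,0.8,0,0]' >/dev/null;  python3 -m pendant '[1,-0.53,0.8,0,0, 1,-0.53,0.8,0,0, 1,-0.53,0.8,0,0, 1,-0.53,0.8,0,0, 1,-0.25,0.3,0,0, 1,0,0,0,0, 1,0,0,0,0, 1,0,0,0,0]'
python3 - <<'E'
from h import *
f=r.grab_frame("wrist"); save(f,"w22",(250,130,390,235),5)
s,M=st(); e=s["eef_pos"]; print(s["t"],e,np.degrees(np.arctan2(M[1,0],M[0,0])),tool(M,[513.9-e[0],-365.7-e[1],0]))
print(proj(f,[(513.9,-365.7,70),(e[0],e[1],e[2]-91)]))
print([(t,[(round(d["conf"],2),d["centre"]) for d in r.place_of(t,f)[:3]]) for t in ["block_hole","pencil"]])
E
```

```text
t: 33.77
eef_pos: [513.1, -363.6, 208.7]
ee_rot: [-0.001, 0.981, 0.195, -0.0]
contact_force: [0.7, -0.9, -0.0]
finger_gap: 11.8
33.8167 [ 513.36295842 -363.53969456  208.94248822] 22.52262367405959 [-0.013  0.088 -0.   ]
[[322.79215468 186.31730089]
 [320.61789417 200.92497581]]
[('block_hole', [(0.82, [511.7, -362.1, 71.3]), (0.58, [382.2, -170.4, 71.6]), (0.57, [493.9, -531.5, 70.4])]), ('pencil', [(0.78, [511.0, -365.2, 117.0])])]
```

View pics/w22.png

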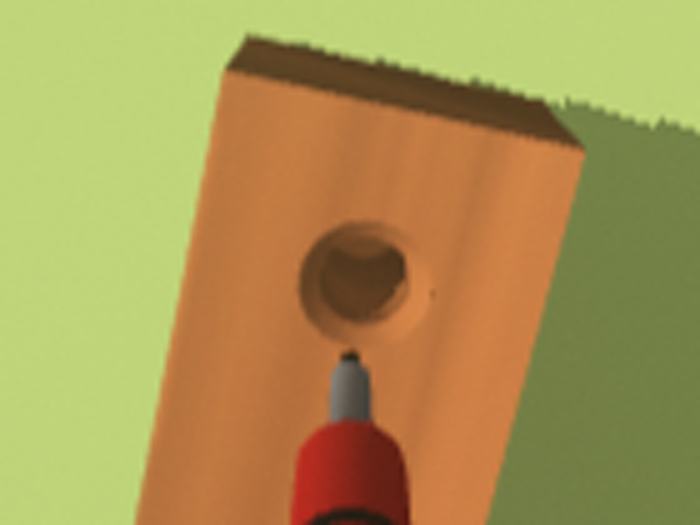

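The hole mouth is at (322.8,186.4), which matches the projection of the recorded grasp spot (513.9,-365.7). I'm lowering the pencil in.

```bash
python3 -m pendant '[1,-0.01,0.09,0,0, 1,0,0,0,0, 1,0,0,0.3,0, 1,0,0,0.5,0, 1,0,0,0.5,0, 1,0,0,0.3,0, 1,0,0,0,0, 1,0,0,0,0]'
python3 - <<'E'
from h import *
f=r.grab_frame("wrist"); save(f,"w23",(250,130,390,235),5)
s,M=st(); e=s["eef_pos"]; print(s["t"],e,tool(M,[513.9-e[0],-365.7-e[1],101-e[2]]),s["contact_force"],s["ft_torque"])
E
```

```text
t: 34.58
eef_pos: [513.6, -366.7, 168.6]
ee_rot: [-0.0, 0.981, 0.195, -0.0]
contact_force: [0.6, -0.1, -0.4]
finger_gap: 11.5
34.6333 [ 513.9406037  -366.96872988  169.2819973 ] [ 0.018 -0.047  2.731] [ 0.01574029 -0.35212375 -0.19677346] [ 0.06180811 -0.01685758 -0.00945039]
```

View pics/w23.png

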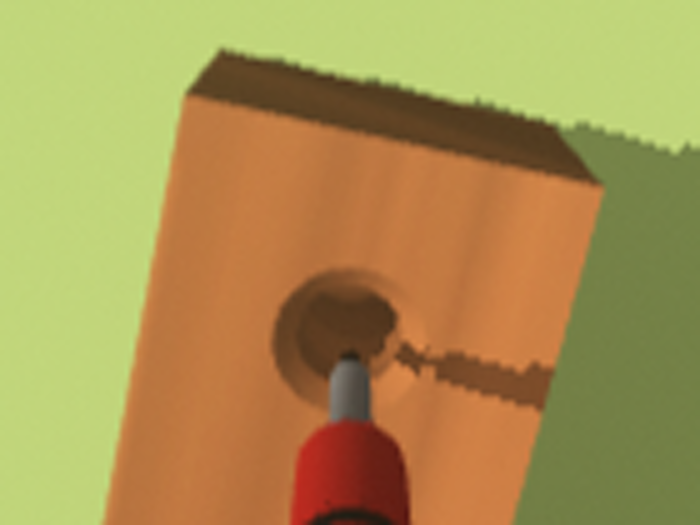

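```bash
python3 -m pendant '[1,0.02,-0.05,0,0, 1,0,0,0.3,0, 1,0,0,0.4,0, 1,0,0,0.3,0, 1,0,0,0,0, 1,0,0,0,0]'; python3 avg.py 4;  python3 - <<'E'
from h import *
f=r.grab_frame("wrist"); save(f,"w24",(250,130,390,235),5)
E
```

```text
t: 35.13
eef_pos: [513.5, -365.2, 143.4]
ee_rot: [-0.001, 0.981, 0.195, -0.0]
contact_force: [0.1, -0.6, -0.9]
finger_gap: 11.3
t 35.33 Ftool [0.14 0.02 0.43] sd [0.28 0.41 0.44] E [ 513.97 -365.64  144.33] [0.11 0.1  0.25] T [-0.019  0.011  0.002] [0.025 0.022 0.026]
```

View pics/w24.png

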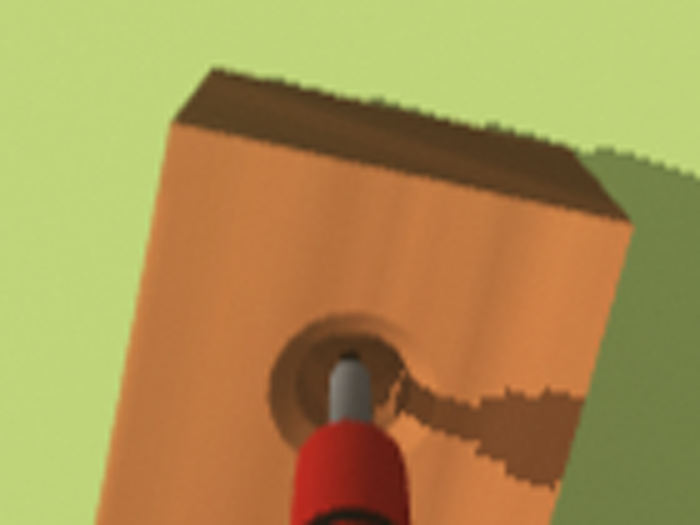

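```bash
python3 -m pendant '[1,0,0,0.3,0, 1,0,0,0.3,0, 1,0,0,0.3,0, 1,0,0,0.3,0, 1,0,0,0.2,0, 1,0,0,0.1,0, 1,0,0,0.1,0, 1,0,0,0,0, 1,0,0,0,0]'; python3 avg.py 4;  python3 - <<'E'
from h import *
f=r.grab_frame("wrist"); save(f,"w25",(220,110,420,260),4)
E
```

```text
t: 36.13
eef_pos: [514.0, -365.6, 104.3]
ee_rot: [0.0, 0.981, 0.195, 0.0]
contact_force: [0.6, 0.9, -0.0]
finger_gap: 11.4
t 36.33 Ftool [-0.25  0.15  0.56] sd [0.71 0.46 0.26] E [ 514.06 -365.7   104.6 ] [0.02 0.02 0.06] T [-0.028 -0.016 -0.043] [0.015 0.015 0.008]
```

View pics/w25.png

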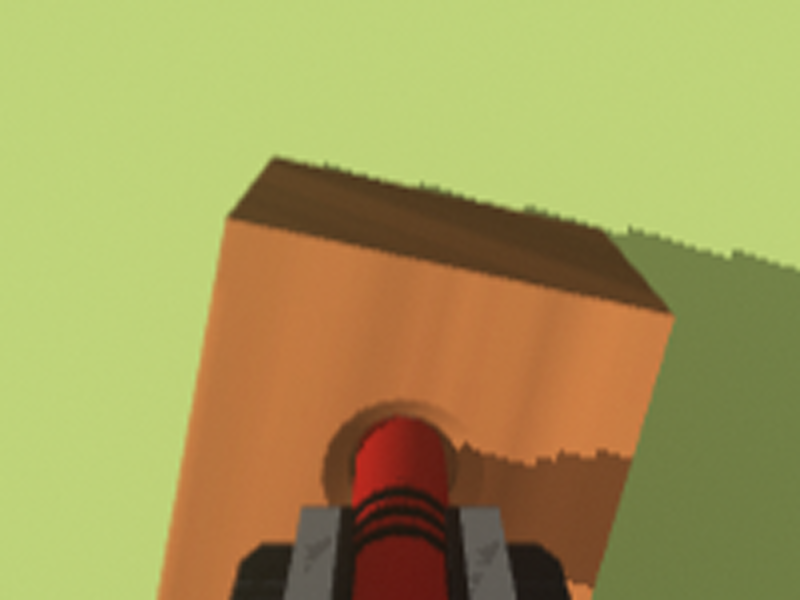

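```bash
python3 -m pendant '[1,0,0,0.07,0, 1,0,0,0.06,0, 1,0,0,0,0, 1,0,0,0,0]'; python3 avg.py 3; python3 -m pendant '[0,0,0,0,0, 0,0,0,0,0, 0,0,0,0,0, 0,0,0,0,0, 0,0,0,0,0, 0,0,0,0,0, 0,0,0,0,0, 0,0,0,0,0]' 30;  python3 - <<'E'
from h import *
f=r.grab_frame("wrist"); save(f,"w26")
E
```

```text
t: 36.72
eef_pos: [513.9, -365.6, 101.0]
ee_rot: [-0.0, 0.981, 0.195, -0.0]
contact_force: [-0.1, -1.0, 0.5]
finger_gap: 11.9
t 36.87 Ftool [-0.03  0.61 -0.  ] sd [0.24 0.1  0.19] E [ 513.9  -365.58  101.05] [0.02 0.01 0.02] T [-0.028  0.019 -0.021] [0.009 0.05  0.011]
t: 37.53
eef_pos: [513.9, -365.5, 101.1]
ee_rot: [-0.0, 0.981, 0.195, 0.0]
contact_force: [0.4, -0.2, 0.4]
finger_gap: 85.5
```

View pics/w26.png

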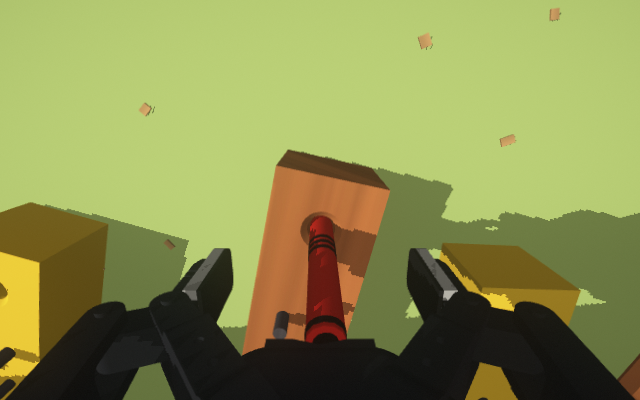

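The pencil stands free in the hole, top at (325,330), and the fingers are open on both sides. I'm going straight up.

```bash
python3 -m pendant '[0,0,0,-0.3,0, 0,0,0,-0.6,0, 0,0,0,-0.8,0, 0,0,0,-0.8,0, 0,0,0,-0.8,0, 0,0,0,-0.8,0, 0,0,0,-0.8,0, 0,0,0,-0.6,0, 0,0,0,0,0, 0,0,0,0,0]'; python3 -m pendant '[0,-0.4,0,0,0, 0,-0.8,0,0,0, 0,-0.8,0,0,0, 0,-0.8,0,0,0, 0,-0.4,0,0,0, 0,0,0,0,0, 0,0,0,0,0, 0,0,0,0,0]'; python3 - <<'E'
from h import *
f=r.grab_frame("wrist"); save(f,"w27")
print([(t,[(round(d["conf"],2),d["centre"]) for d in r.place_of(t,f)[:1]]) for t in ["block_hole","pencil","pencil_barrel"]])
f=r.grab_frame("scene"); save(f,"s27")
E
```

```text
t: 38.42
eef_pos: [514.2, -365.8, 239.6]
ee_rot: [0.001, 0.981, 0.195, 0.001]
contact_force: [0.5, -1.0, -0.7]
finger_gap: 85.3
t: 39.08
eef_pos: [440.3, -396.1, 238.2]
ee_rot: [-0.0, 0.981, 0.195, 0.0]
contact_force: [-1.3, -0.4, -0.3]
finger_gap: 85.2
[('block_hole', [(0.81, [512.2, -359.7, 72.1])]), ('pencil', [(0.58, [514.5, -365.2, 12.7])]), ('pencil_barrel', [(0.85, [510.8, -367.4, 115.6])])]
```

View pics/w27.png

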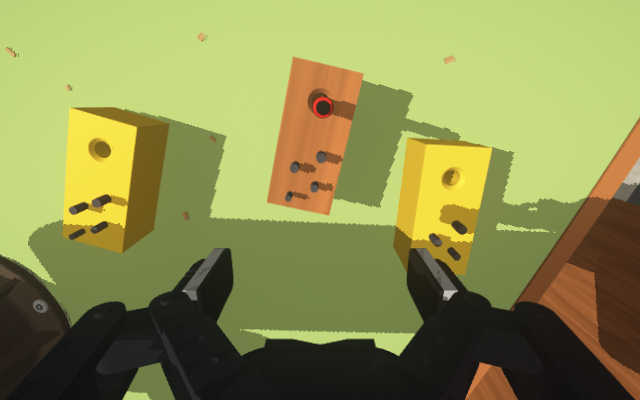

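View pics/s27.png

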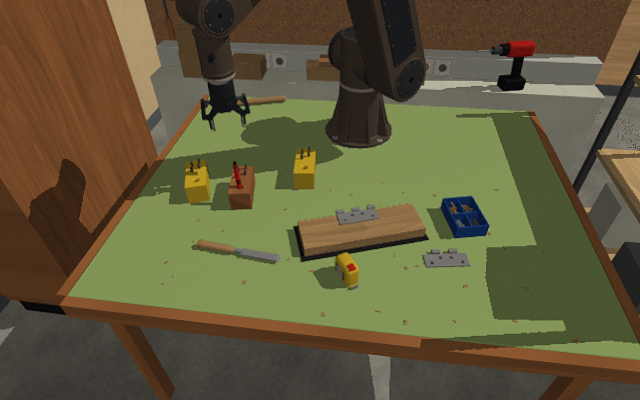

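The pencil stands in its hole at w27 (322,105), and the other things sit where they were. One last check: compare the board before and after in the scene picture.

```bash
python3 - <<'E'
from h import *
import pickle
a=pickle.load(open("scene0.pkl","rb"))["img"].astype(int); f=r.grab_frame("scene"); b=f["img"].astype(int)
d=np.abs(a-b).max(2); sub=d[195:265,285:500]; print((sub>40).sum(), np.argwhere(sub>40)[:20]+[195,285])
for t in ["leaf","screw_box","tape_measure","chisel","other_leaf"]:
    print(t,[x["centre"] for x in r.place_of(t,f)[:1]])
s=r.observe(); print(s["t"],np.abs(s["qvel"]).max()); r.hand_in()
E
```

```text
0 []
leaf [[575.4, 34.9, 35.4]]
screw_box [[525.4, 367.3, 2.4]]
tape_measure [[787.0, 15.7, 1.3]]
chisel [[738.6, -326.9, -8.0]]
other_leaf [[693.6, 305.2, 0.2]]
39.6333 0.0014303983700709975
the job is handed in; nothing more can be done
```

I traced the three free sides of the hinge leaf in the order asked, stood the red pencil back in its hole, and handed the job in at about 39.6 s. I could not confirm the line by eye, because no camera picture shows a pencil mark anywhere.

- **Tracing:** I located the leaf from the wrist camera and by touching its left end and far edge with the lead held just above the wood. I then went from the left end by the knuckle, along the far edge, to the right end by the knuckle, at about 30 mm/s.
- **Lead contact:** By the force readings, the lead was pressed with about 1.2–2 N and dragging on the wood. That suggests about 2.5 mm pressed in, while the geometry suggested 1.2 mm. The lead stayed within about 0.3 mm of the steel.
- **Ends of the line:** I started and stopped about 2–2.5 mm short of the board's edge so the pencil's nose would clear the knuckle.
- **Possible stray marks:** The force readings showed no touch on the wood while I probed the leaf. The arm dipped about 0.5 mm as it settled once, so I can't completely rule out a small dot close to the far edge.
- **Final state:** The pencil stands free in its hole. The leaf's position was unchanged to about 0.1 mm after tracing, and the scene picture showed no change around the board. The gripper is clear of everything.

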